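# Dock the silver-care crate behind its lip stop

### The job

Slide the open wooden crate with its tin into the mouth of the ramp stand and push it up the ramp, without lifting it, until its trailing edge drops behind the dark lip on the deck. Then press it home against the sprung buffer with a steady push of about 12 N, found by feel, and at no time press on the crate with more than 22 N. Leave it level and free behind the lip, the tin standing in it, and do not disturb the glasses and the candlestick.

Things in the scene. Friction and masses are not known exactly. Their poses are not given: they have to be found in the camera images.
- stand: Fixed plywood ramp stand, 365 x 160 mm. Origin on the worktop at the middle of the ramp's foot; x points up the ramp (travel), z up. Ramp: 14 degrees, x = 0 to 112 mm; then a level deck 28 mm above the worktop to x = 365. Aluminium side rails leave a channel 129 mm wide and stand 10 mm above ramp and deck (13 mm with brass straps).
- mouth (a point): Point on the worktop midway between the tips of the two flared guides before the ramp, at x = -40 mm of the stand. The guides are 14 mm high and narrow from about 147 mm at their tips to 126 mm at the ramp's foot. Axes as the stand's.
- lip_range (a point): Point on the deck's middle line, 28 mm up, x = 171 mm of the stand: mid-range of the dark lip. The lip is clamped at a new place each time, not reported: its upright back lies within 15 mm of this point along x. Lip: 8 mm high across the channel, from the front a slope 30 mm long, then 6 mm flat, then the upright back.
- buffer_range (a point): Point on the deck at x = 285 mm of the stand: mid-range of the rubber face of the sprung buffer plate (100 wide, 30 mm high). Lip and buffer are one frame, so it too lies within 15 mm of this point, always 114 mm behind the lip's upright back. It yields along +x at 2 N per mm from the first touch, 18 mm stroke.
- crate: Loose open wooden crate 110 (x) x 120 (y) x 50 mm high, walls and floor 8 mm, 0.27-0.48 kg plus tin. Origin: centre of its underside, x = travel. Walls end at x = +-55 mm; behind the rear wall a dark push rail, 84 mm wide, its flat rear face at x = -69, 14 to 36 mm above the underside. Starts askew, front 20-105 mm before the mouth. 2-6 N slide it up ramp and lip if the fingers rise with it. Seated: flat on the deck, 4 mm play.
- polish_tin: Round tin of polish, 67 mm across, 44 mm high, 0.19 kg, standing loose inside the crate; origin at the centre of its underside, z up.
- wine_glass: Stemmed wine glass, 81 mm across, 201 mm high; bystander. Origin at the centre of its foot.
- tumbler: Glass tumbler, 80 mm across, 88 mm high; bystander. Origin at the centre of its underside.
- candlestick: Plated candlestick with a candle, 85 mm across, 216 mm high; bystander. Origin at the centre of its foot.

How it is judged:
On the way, in this order (a step that is already met when the one before it is completed fails the run):
1. the crate slides on the ramp, between the rails, tilted with it (angle between crate's own z axis and vertical between 0.2 and 0.3 rad and x of crate in the frame of stand between 0.03 and 0.13 m and y of crate in the frame of stand between -0.012 and 0.012 m and contact force between crate and stand above 1 N), for 0.2 s.
2. the crate lies level on the deck behind the lip and is pressed home with more than 8 N (z of crate in the frame of stand between 0.0255 and 0.0305 m and angle between crate's own z axis and vertical below 0.025 rad and x of crate in the frame of stand between 0.208 and 0.262 m and y of crate in the frame of stand between -0.01 and 0.01 m and contact force between any of the fingers, the arm and crate above 8 N), for 0.2 s.
At the end, for the whole second after the job is handed in: The crate lies level (within 0.025 rad) and at rest on the deck, its underside within 2.5 mm of deck height, wholly behind the lip and between the rails (centre within 10 mm of the middle line), with the tin still standing inside it (z of crate in the frame of stand between 0.0255 and 0.0305 m and angle between crate's own z axis and vertical below 0.025 rad and x of crate in the frame of stand between 0.208 and 0.262 m and y of crate in the frame of stand between -0.01 and 0.01 m and linear speed of crate below 0.01 m/s and horizontal distance between polish_tin and crate below 0.035 m and angle between polish_tin's own z axis and vertical below 0.1 rad); the robot touches nothing.
It fails at once if the robot presses on the crate with more than 22 N (contact force between any of the fingers, the arm and crate above 22 N).
It fails at once if the crate is lifted off or tipped (z of crate in the frame of stand above 0.052 m or angle between crate's own z axis and vertical above 0.4 rad).
It fails at once if the wine glass is moved more than 15 mm or tipped (distance of wine_glass from where it was at the start of the episode above 0.015 m or angle between wine_glass's own z axis and vertical above 0.2 rad).
It fails at once if the tumbler is moved more than 15 mm or tipped (distance of tumbler from where it was at the start of the episode above 0.015 m or angle between tumbler's own z axis and vertical above 0.2 rad).
It fails at once if the candlestick is moved more than 15 mm or tipped (distance of candlestick from where it was at the start of the episode above 0.015 m or angle between candlestick's own z axis and vertical above 0.2 rad).
It also fails if it takes over 72 s, if anything falls off the work surface, if the arm or the gripper's body presses on something with over 40 N, if the wrist force passes 120 N, or if a joint passes its speed limit or range.

### The arm

A 6-joint arm with a two-finger parallel gripper is mounted at the origin on a cart in front of the work surface, level with it; the furniture and walls round the work are solid. World frame = base frame: x ahead of the robot, y to its left, z up, the work surface at z = 0. Lengths are in m, angles in rad, forces in N, time in s.
With the tool pointing down it reaches from about 0.225 to 0.875 m from the base axis. Payload 3.4 kg.
Tool frame: the origin (TCP) lies between the finger pads; the fingertips stand 11 mm ahead of it and the grasp point (between the pads) lies 8 mm behind it; z points along the fingers, y is the direction in which the jaws open and shut (so a half turn about z gives the same grasp; the last joint's range is limited). The gripper opens to 85 mm and grips with 20 to 120 N. Pads are 22 mm wide; open, the fingers measure 114 mm over their backs; the gripper's body (76 mm by 85 mm) begins 54 mm behind the grasp point. The pads swing forward as they close: fully open they stand 13 mm farther back than shut.
Start: joints at [1.193, 0.276, 1.505, -0, 1.361, -0.121], TCP at [0.146, 0.556, 0.242] pointing down, gripper open.
Joint ranges: [-2.89, 2.89], [-0.75, 2.08], [0.22, 2.7], [-1.18, 4.32], [0.11, 2.71], [-2.7, 2.7]. Speed limits (rad/s): [2.57, 2.57, 3.14, 3.14, 3.14, 3.14].

### API

Orientations are given as a unit quaternion [w, x, y, z].
In Python, from rig import manip gives the robot as it stands. The module is installed in compiled form; this text tells all that it offers.
- The arm moves only by the tool move_arm, never from a script. Its argument "series" is a list that holds one entry, the list of rows, each a list of 7 numbers: the shift along the world's x, y, z in m, then the turn, a rotation vector about the world's x, y, z in rad, then the finger opening in m, from 0 to 0.0854. A call has 1 to 20 rows; each row shifts and turns the commanded pose from where the row before left it; what a row does not reach is not made up. A row lasts 1/12 s, in which the tool goes at most 41.7 mm and 7.16 degrees, less where a joint would pass 70% of its speed; a pose out of reach is approached as far as the arm can. A call with a gripper value outside its range is refused whole. The fingers move at their own pace and stop on an object; "newtons" is the grip in N (left out, the last holds). Time passes only in rows, so rows that do not move let the fingers close. It gives the time, the measured TCP pose, the force and the opening at its end, in the units of the state.
- manip.get_state(): the state, without advancing time (a new reading comes with each control period).
- manip.get_image(name): name is "scene" or "top" or "wrist"; returns a dict with "color" (480x640x3 uint8, red, green, blue), "fx", "fy", "cx", "cy" (pixels), "R" (3x3) and "t" (3): a world point X has camera coordinates R X + t; the wrist camera has in their place "tool_from_camera" (4x4, takes a point from camera to tool coordinates, whose origin is the TCP and whose axes are the flange's). Camera axes: x right, y down, z forward; pixel columns grow to the right and rows downward; lengths in m; the calibration is good to about 2 mm. A picture is of the moment at which its call begins: read the wrist's pose just before it. There is no depth.
- manip.sign_off(): hands the job in, once; it reports no verdict.
The state is a dict: "clock": time; "qpos": joint angles; "qd": joint speeds; "effort": joint torques, N m; "position": TCP position; "ee_rot": TCP orientation; "contact_force": force on the tool from outside, world axes, zero at the start; "moment": the same for the moment, N m; "width": finger opening in m.
Only numpy, scipy, OpenCV 4.12 (cv2) and the standard library are available. Lean on these libraries where they do the work, as an engineer would, in place of code of your own. Each camera call takes 0.05 s, during which the arm holds its last target.

## Working session

There is one attempt and no reset: what is moved stays moved. The work goes in short steps, Python scripts to look and compute and a tool call to move; the robot and the scene stay as the last step left them, time stands still between calls to the robot, and variables do not carry over. Pictures are saved under pics/ and viewed, and the job is handed in when it is done.

Besides the shell and the picture viewer there is one more tool, called after "Call:" as name(argument=value, ...) on one line, values as JSON. move_arm: Moves the arm, as the interface text tells. Its arguments: {"type":"object","properties":{"series":{"type":"array"},"newtons":{"type":"number"}},"required":["series"]}

```bash
mkdir -p pics
python3 - <<'E'
from rig import manip
import cv2
s=manip.get_state(); print(s)
for n in("scene","top","wrist"):
    im=manip.get_image(n); cv2.imwrite(f"pics/{n}0.png",im["color"][:,:,::-1])
    print(n,{k:(v.tolist() if hasattr(v,'tolist') else v) for k,v in im.items() if k!="color"})
E
```

```text
{'clock': 0.0, 'qpos': array([ 1.19299946e+00,  2.76611502e-01,  1.50614792e+00,  3.34123766e-05,
        1.36071133e+00, -1.20972751e-01]), 'qd': array([0.00094994, 0.00015532, 0.0006947 , 0.0016061 , 0.00155072,
       0.00015399]), 'effort': array([-1.12710251e-03, -4.16773653e+01, -2.45810205e+01, -1.68223214e-04,
        1.06989293e-02,  8.15922316e-07]), 'position': array([0.14584255, 0.55566248, 0.2414244 ]), 'ee_rot': array([-2.47594474e-04,  1.28062849e-01,  9.91765610e-01, -9.05965556e-04]), 'contact_force': array([-0.05215319, -0.70124702,  0.40637976]), 'moment': array([0.0111018 , 0.02235118, 0.06663582]), 'width': 0.0853218960063022}
scene {'fx': 592.882144511373, 'fy': 592.882144511373, 'cx': 326.6762532905949, 'cy': 243.92441963973775, 'R': [[0.45860528236456083, -0.8885182044553679, -0.014717178354938956], [-0.569357888960927, -0.2810756490434536, -0.7725464864930512], [0.6822849765789057, 0.3626732411775246, -0.6347876265874367]], 't': [-0.3366191026009409, 0.35105760251049056, 0.9901012292108331]}
top {'fx': 506.54087478616697, 'fy': 506.54087478616697, 'cx': 316.8609332893696, 'cy': 229.48376034351747, 'R': [[0.1445807167906833, -0.9894861493993499, -0.0036846274085248713], [-0.9510241722468811, -0.13793063341422393, -0.2766372429158556], [0.27322049728090936, 0.04350058060300331, -0.9609673560286917]], 't': [-0.17753058284492346, 0.5652347606575671, 0.9349603943001313]}
wrist {'fx': 429.8783028972224, 'fy': 429.8783028972224, 'cx': 316.9771390089014, 'cy': 243.31184753689584, 'tool_from_camera': [[-0.0007051661040352805, -0.9635816032254, -0.26741353119528555, 0.06680062479439607], [0.9999994667341924, -0.00047772112404974917, -0.0009155948103794784, -0.0006608962476156721], [0.0007545012225815908, -0.2674140342392184, 0.9635814262530227, -0.13300138125106262], [0.0, 0.0, 0.0, 1.0]]}
```

View pics/scene0.png

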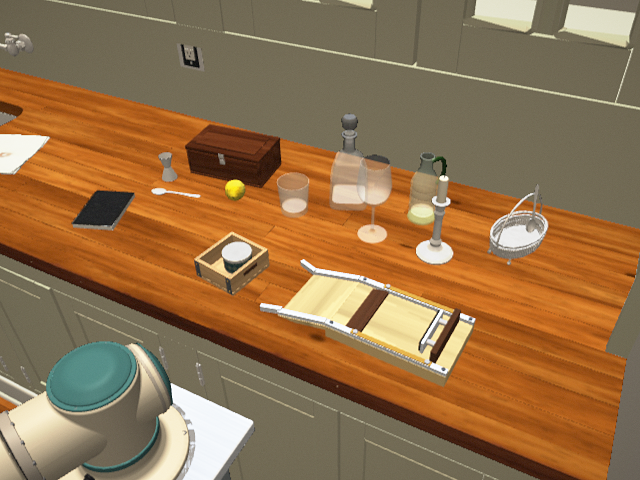

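View pics/top0.png

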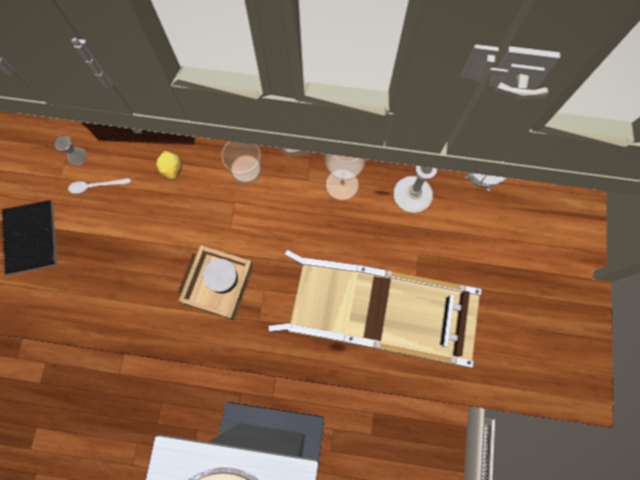

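View pics/wrist0.png

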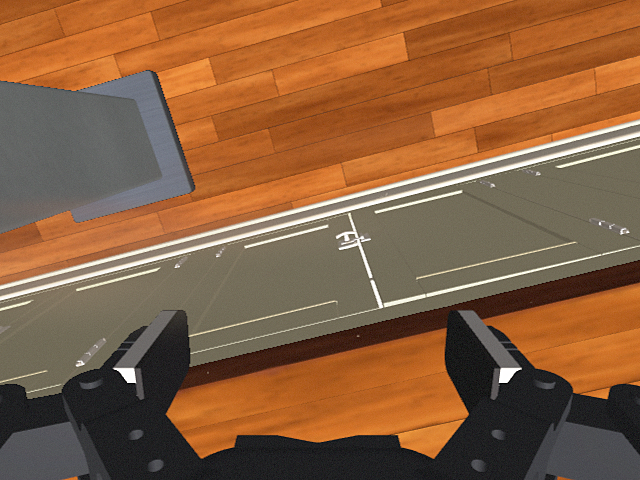

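The top view shows the crate at about (215,282), with the stand from x≈272 to 480. Travel is toward image right, roughly world −y. I'll zoom in to get exact corners.

Run:
```python
import cv2
a=cv2.imread("pics/top0.png"); 
cv2.imwrite("pics/top_st.png",cv2.resize(a[240:375,265:490],None,fx=3.5,fy=3.5,interpolation=cv2.INTER_CUBIC))
cv2.imwrite("pics/top_cr.png",cv2.resize(a[235:325,170:270],None,fx=6,fy=6,interpolation=cv2.INTER_CUBIC))
b=cv2.imread("pics/scene0.png")
cv2.imwrite("pics/sc_cr.png",cv2.resize(b[220:300,185:285],None,fx=7,fy=7,interpolation=cv2.INTER_CUBIC))
cv2.imwrite("pics/sc_st.png",cv2.resize(b[250:390,255:485],None,fx=3.4,fy=3.4,interpolation=cv2.INTER_CUBIC))
```

```text
(no output)
```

View pics/top_st.png

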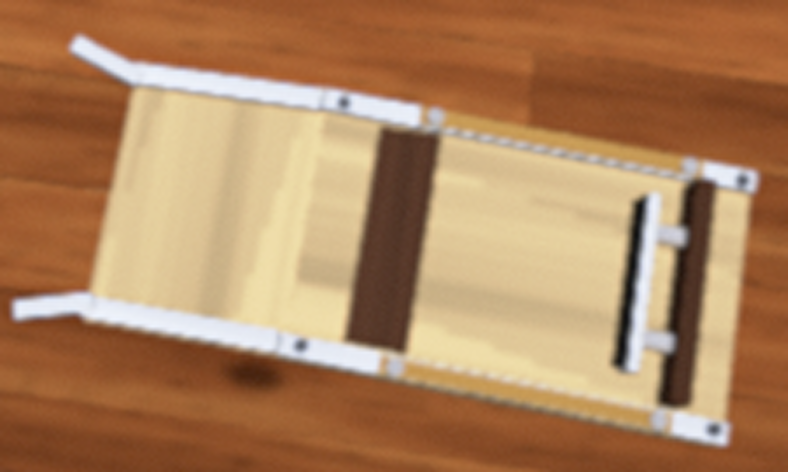

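View pics/top_cr.png

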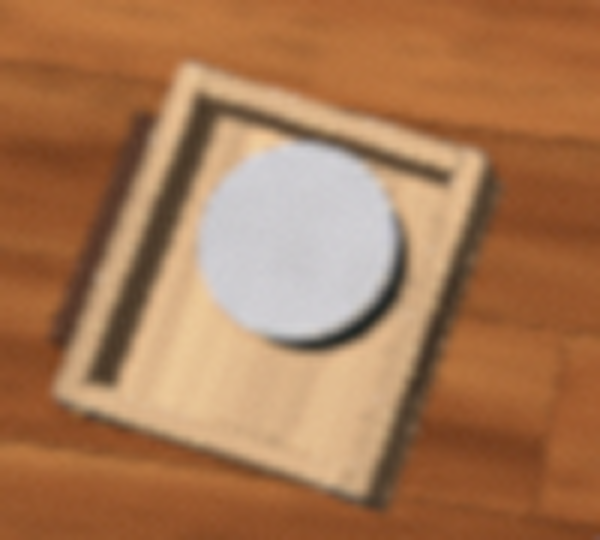

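View pics/sc_cr.png

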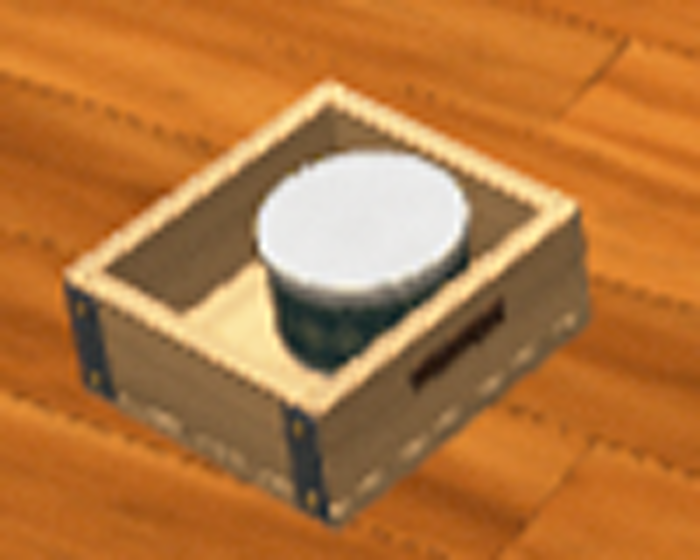

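View pics/sc_st.png

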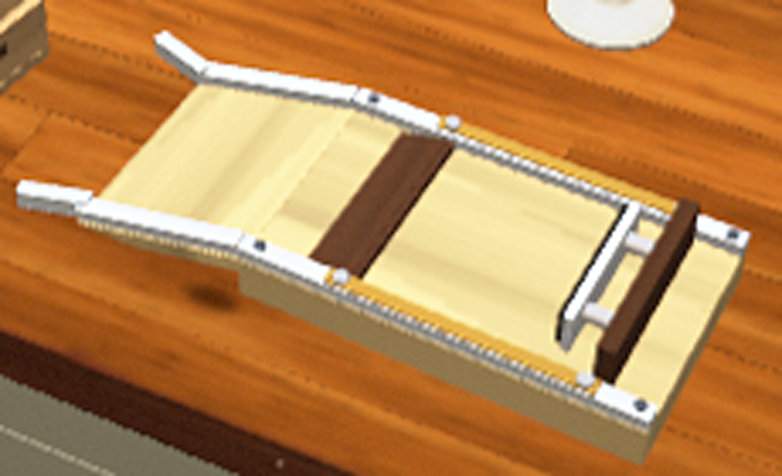

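```bash
cat > h.py <<'E'
import numpy as np, cv2
from rig import manip
def cam(im): 
    return np.array([[im['fx'],0,im['cx']],[0,im['fy'],im['cy']],[0,0,1]]),np.array(im['R']),np.array(im['t'])
def ray(im,uv,z):
    K,R,t=cam(im); d=R.T@np.linalg.inv(K)@np.array([uv[0],uv[1],1.]); c=-R.T@t
    return c+d*(z-c[2])/d[2]
def proj(im,X):
    K,R,t=cam(im); p=K@(R@np.asarray(X,float)+t); return p[:2]/p[2]
def tri(imgs,uvs):
    A=np.zeros((3,3));b=np.zeros(3)
    for im,uv in zip(imgs,uvs):
        K,R,t=cam(im); d=R.T@np.linalg.inv(K)@np.array([uv[0],uv[1],1.]); d/=np.linalg.norm(d); c=-R.T@t
        P=np.eye(3)-np.outer(d,d); A+=P; b+=P@c
    return np.linalg.solve(A,b)
def fit2(loc,w):
    loc=np.array(loc);w=np.array(w)[:,:2]; a=loc.mean(0);b=w.mean(0)
    H=(loc-a).T@(w-b); th=np.arctan2(H[0,1]-H[1,0],H[0,0]+H[1,1])
    R=np.array([[np.cos(th),-np.sin(th)],[np.sin(th),np.cos(th)]])
    return b-R@a,th,R,(loc-a)@R.T+b-w
E
python3 - <<'E'
from h import *
T=manip.get_image("top");S=manip.get_image("scene")
print(-np.array(T['R']).T@T['t'],-np.array(S['R']).T@S['t'])
L=[(-55,60),(55,60),(55,-60),(-55,-60)]
tp=[(187,62),(492,155),(380,503),(58,392)]; sp=[(330,85),(580,208),(318,415),(68,275)]
tp=[(170+u/6,235+v/6) for u,v in tp]; sp=[(185+u/7,220+v/7) for u,v in sp]
for a,b in zip(tp,sp): print(ray(T,a,.05).round(4),ray(S,b,.05).round(4),tri([T,S],[a,b]).round(4))
for im,p in((T,tp),(S,sp)):
    o,th,R,r=fit2(np.array(L)/1e3,[ray(im,q,.05) for q in p]); print('crate',o,th,np.degrees(th),r.round(4).tolist())
# stand
f=lambda u,v:(265+u/3.5,240+v/3.5); g=lambda u,v:(255+u/3.4,250+v/3.4)
pts={'foot+':((0,64.5,0),f(133,88),g(200,83)),'foot-':((0,-64.5,0),f(92,297),None),
'lip+':((None,64.5,36),f(438,138),g(453,142)),'lip-':((None,-64.5,36),f(405,352),g(362,276)),
'end+':((365,80,38),f(757,172),g(748,234)),'end-':((365,-80,38),f(728,432),g(657,408)),
'tip+':((-40,73.5,14),f(75,35),g(160,34)),'tip-':((-40,-73.5,14),f(14,300),g(20,184)),
'buf+':((None,50,58),f(655,193),g(630,205)),'buf-':((None,-50,58),f(625,368),g(567,320))}
Lc=[];W=[];W2=[]
for k,(l,a,b) in pts.items():
    z=l[2]/1e3
    print(k,ray(T,a,z).round(4),ray(S,b,z).round(4) if b else '',tri([T,S],[a,b]).round(4) if b else '')
    if l[0] is not None and b: Lc.append((l[0]/1e3,l[1]/1e3));W.append(ray(T,a,z));W2.append(ray(S,b,z))
for w in(W,W2):
    o,th,R,r=fit2(Lc,w);print('stand',o,th,r.round(4).tolist())
    for k in('lip+','lip-','buf+','buf-'):
        l,a,b=pts[k]; print(k,[(R.T@(ray(*q,l[2]/1e3)[:2]-o)).round(4).tolist() for q in((T,a),(S,b))])
E
```

```text
[ 0.30776908 -0.13837218  1.05417727] [-0.32127848 -0.55950168  0.89475824]
[0.5259 0.1365 0.05  ] [0.5281 0.1386 0.05  ] [0.5251 0.1358 0.0531]
[0.5089 0.0277 0.05  ] [0.5108 0.0311 0.05  ] [0.5077 0.0278 0.0536]
[0.389  0.0431 0.05  ] [0.3932 0.0508 0.05  ] [0.3872 0.0432 0.0582]
[0.4094 0.1554 0.05  ] [0.4119 0.1577 0.05  ] [0.4089 0.1546 0.0535]
crate [0.4583     0.09067405] -1.725611628519052 -98.87026339283852 [[0.0002, -0.0007], [0.0002, -0.0006], [0.0015, 0.0025], [-0.0019, -0.0012]]
crate [0.46100296 0.09454289] -1.7361063546452948 -99.47156690701792 [[0.0011, 0.0004], [0.0004, -0.0007], [-0.0005, -0.0006], [-0.001, 0.001]]
foot+ [ 0.5253 -0.0729  0.    ] [ 0.5322 -0.0718  0.    ] [ 0.5246 -0.0745  0.007 ]
foot- [ 0.3982 -0.0681  0.    ]  
lip+ [ 0.5141 -0.255   0.036 ] [ 0.5194 -0.255   0.036 ] [ 0.5139 -0.2556  0.0407]
lip- [ 0.3903 -0.2494  0.036 ] [ 0.3954 -0.251   0.036 ] [ 0.3911 -0.2508  0.0397]
end+ [ 0.5204 -0.4386  0.038 ] [ 0.5227 -0.4374  0.038 ] [ 0.5198 -0.4378  0.0409]
end- [ 0.3729 -0.4309  0.038 ] [ 0.3786 -0.4305  0.038 ] [ 0.3731 -0.4304  0.0436]
tip+ [ 0.
[... 255 characters left out ...]
0.3672  0.058 ] [ 0.3977 -0.3713  0.058 ] [ 0.3985 -0.3694  0.0556]
stand [ 0.46526289 -0.06975083] -1.6227365871719253 [[0.0044, -0.0002], [0.0058, 0.0002], [-0.0064, 0.0008], [-0.0089, 0.0006], [0.0052, -0.0014]]
lip+ [[0.1825, 0.0584], [0.1822, 0.0637]]
lip- [[0.1833, -0.0655], [0.1847, -0.0603]]
buf+ [[0.3049, 0.0466], [0.3018, 0.0455]]
buf- [[0.3006, -0.0523], [0.3047, -0.0518]]
stand [ 0.46750553 -0.06878487] -1.6172014733427589 [[-0.0002, 0.0], [0.0078, 0.0003], [-0.008, 0.0009], [-0.0069, 0.0003], [0.0073, -0.0015]]
lip+ [[0.1838, 0.0552], [0.1836, 0.0605]]
lip- [[0.184, -0.0687], [0.1854, -0.0635]]
buf+ [[0.3062, 0.0428], [0.3031, 0.0417]]
buf- [[0.3014, -0.0562], [0.3054, -0.0557]]
```

Call:
move_arm(series=[[[0.0104, -0.0229, -0.003, 0, 0, 0.0887, 0], [0.0104, -0.0229, -0.003, 0, 0, 0.0887, 0], [0.0104, -0.0229, -0.003, 0, 0, 0.0887, 0], [0.0104, -0.0229, -0.003, 0, 0, 0.0887, 0], [0.0104, -0.0229, -0.003, 0, 0, 0.0887, 0], [0.0104, -0.0229, -0.003, 0, 0, 0.0887, 0], [0.0104, -0.0229, -0.003, 0, 0, 0.0887, 0], [0.0104, -0.0229, -0.003, 0, 0, 0.0887, 0], [0.0104, -0.0229, -0.003, 0, 0, 0.0887, 0], [0.0104, -0.0229, -0.003, 0, 0, 0.0887, 0], [0.0104, -0.0229, -0.003, 0, 0, 0.0887, 0], [0.0104, -0.0229, -0.003, 0, 0, 0.0887, 0], [0.0104, -0.0229, -0.003, 0, 0, 0.0887, 0], [0.0104, -0.0229, -0.003, 0, 0, 0.0887, 0], [0.0104, -0.0229, -0.003, 0, 0, 0.0887, 0], [0.0104, -0.0229, -0.003, 0, 0, 0.0887, 0], [0.0104, -0.0229, -0.003, 0, 0, 0.0887, 0], [0.0104, -0.0229, -0.003, 0, 0, 0.0887, 0], [0.0104, -0.0229, -0.003, 0, 0, 0.0887, 0], [0.0104, -0.0229, -0.003, 0, 0, 0.0887, 0]]], newtons=20)

```text
clock: 1.92
position: [0.3418, 0.1459, 0.179]
ee_rot: [-0.014, -0.666, 0.745, -0.036]
contact_force: [-0.0, 1.1, 1.1]
width: -0.0001
```

Call:
move_arm(series=[[[0, 0, -0.02, 0, 0, 0, 0], [0, 0, -0.02, 0, 0, 0, 0], [0, 0, -0.02, 0, 0, 0, 0]]])

```text
clock: 2.17
position: [0.3402, 0.1482, 0.1182]
ee_rot: [-0.014, -0.668, 0.743, -0.035]
contact_force: [0.3, -0.0, -0.3]
width: 0.0003
```

```bash
cat >> h.py <<'E'
from scipy.spatial.transform import Rotation as Ro
def st():
    s=manip.get_state(); w,x,y,z=s['ee_rot']; M=Ro.from_quat([x,y,z,w]).as_matrix()
    print('t',round(s['clock'],2),'p',s['position'].round(4),'toolx deg',np.degrees(np.arctan2(M[1,0],M[0,0])).round(2),'z',M[:,2].round(3),'F',s['contact_force'].round(2),'w',round(s['width'],4),'q',s['qpos'].round(2))
    return s,M
E
python3 -c "
from h import *
st()"
```

```text
t 2.17 p [0.3402 0.1482 0.1182] toolx deg -96.19 z [ 0.026 -0.07  -0.997] F [ 0.25 -0.   -0.34] w 0.0003 q [ 0.3   0.09  2.1  -0.09  0.95 -2.69]
```

Call:
move_arm(series=[[[0, -0.003, 0, 0, 0, -0.12, 0], [0, -0.003, 0, 0, 0, -0.12, 0], [0, -0.003, 0, 0, 0, -0.12, 0], [0, -0.003, 0, 0, 0, -0.12, 0], [0, -0.003, 0, 0, 0, -0.12, 0], [0, -0.003, 0, 0, 0, -0.12, 0], [0, -0.003, 0, 0, 0, -0.12, 0], [0, -0.003, 0, 0, 0, -0.12, 0], [0, -0.003, 0, 0, 0, -0.12, 0], [0, -0.003, 0, 0, 0, -0.12, 0], [0, -0.003, 0, 0, 0, -0.12, 0], [0, -0.003, 0, 0, 0, -0.12, 0], [0, -0.003, 0, 0, 0, -0.12, 0], [0, -0.003, 0, 0, 0, -0.12, 0], [0, -0.003, 0, 0, 0, -0.12, 0], [0, -0.003, 0, 0, 0, -0.12, 0], [0, 0, 0, 0, 0, -0.12, 0], [0, 0, 0, 0, 0, -0.12, 0], [0, 0, 0, 0, 0, 0, 0]]])

```text
clock: 3.75
position: [0.3399, 0.0998, 0.1187]
ee_rot: [-0.037, 0.342, 0.939, -0.004]
contact_force: [-0.3, 0.7, 0.1]
width: 0.0001
```

```bash
cat >> h.py <<'E'
def turn(deg,M):
    a=np.radians(deg); x=np.array([np.cos(a),np.sin(a),0]); z=np.array([0,0,-1.]); G=np.c_[x,np.cross(z,x),z]
    return Ro.from_matrix(G@M.T).as_rotvec().round(4)
E
python3 -c "
from h import *
s,M=st(); print(turn(86.9,M))"
```

```text
t 3.75 p [0.3399 0.0998 0.1187] toolx deg 139.9 z [-0.073  0.019 -0.997] F [-0.26  0.73  0.1 ] w 0.0001 q [ 0.06  0.1   2.09  0.03  1.03 -0.82]
[-0.0511 -0.0588 -0.9257]
```

Call:
move_arm(series=[[[0.001, 0, 0, -0.0051, -0.0059, -0.0926, 0], [0.001, 0, 0, -0.0051, -0.0059, -0.0926, 0], [0.001, 0, 0, -0.0051, -0.0059, -0.0926, 0], [0.001, 0, 0, -0.0051, -0.0059, -0.0926, 0], [0.001, 0, 0, -0.0051, -0.0059, -0.0926, 0], [0.001, 0, 0, -0.0051, -0.0059, -0.0926, 0], [0.001, 0, 0, -0.0051, -0.0059, -0.0926, 0], [0.001, 0, 0, -0.0051, -0.0059, -0.0926, 0], [0.001, 0, 0, -0.0051, -0.0059, -0.0926, 0], [0.001, 0, 0, -0.0051, -0.0059, -0.0926, 0], [0, 0, -0.02, 0, 0, 0, 0], [0, 0, -0.02, 0, 0, 0, 0], [0, 0, -0.02, 0, 0, 0, 0], [0, 0, -0.015, 0, 0, 0, 0], [0, 0, -0.01, 0, 0, 0, 0], [0, 0, 0, 0, 0, 0, 0]]])

```text
clock: 5.08
position: [0.3485, 0.1, 0.0322]
ee_rot: [-0.001, 0.724, 0.69, -0.002]
contact_force: [-0.4, 0.5, 0.1]
width: 0.0
```

```bash
cat >> h.py <<'E'
def snap(n,tag,crop=None,k=1):
    im=manip.get_image(n); c=im['color'][:,:,::-1]
    if crop: u0,v0,u1,v1=crop; c=c[v0:v1,u0:u1]
    cv2.imwrite(f'pics/{n}{tag}.png',cv2.resize(c,None,fx=k,fy=k,interpolation=cv2.INTER_CUBIC)); return im
E
python3 -c "
from h import *
s,M=st(); print(turn(86.9,M))
snap('top','1',(170,215,290,325),5)"
```

```text
t 5.08 p [0.3485 0.1    0.0322] toolx deg 87.2 z [-0.004 -0.    -1.   ] F [-0.38  0.46  0.06] w 0.0 q [ 0.09  0.22  2.24 -0.    0.69  0.14]
[ 0.0004 -0.0043 -0.0053]
```

View pics/top1.png

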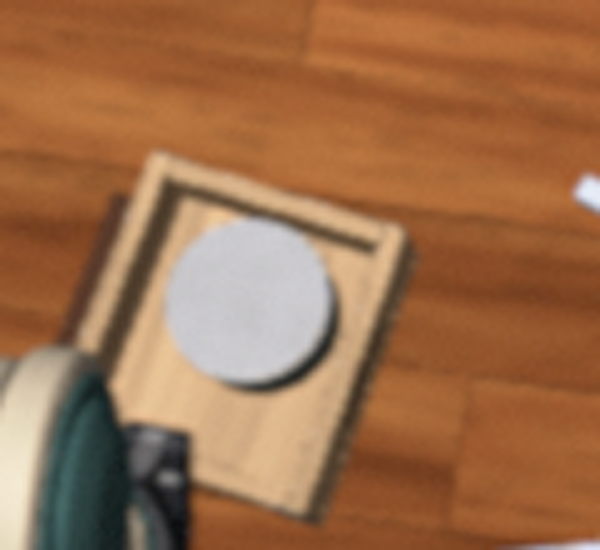

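Call:
move_arm(series=[[[0.004, 0, 0, 0, 0, 0, 0], [0.004, 0, 0, 0, 0, 0, 0], [0.004, 0, 0, 0, 0, 0, 0], [0.004, 0, 0, 0, 0, 0, 0], [0.004, 0, 0, 0, 0, 0, 0], [0.004, 0, 0, 0, 0, 0, 0], [0.003, 0, 0, 0, 0, 0, 0], [0.002, 0, 0, 0, 0, 0, 0], [0.002, 0, 0, 0, 0, 0, 0], [0.002, 0, 0, 0, 0, 0, 0]]])

```text
clock: 5.97
position: [0.383, 0.1001, 0.0336]
ee_rot: [-0.0, 0.725, 0.689, -0.0]
contact_force: [-0.0, -0.1, -0.2]
width: -0.0002
```

Call:
move_arm(series=[[[0.002, 0, 0, 0, 0, 0, 0], [0.002, 0, 0, 0, 0, 0, 0], [0.002, 0, 0, 0, 0, 0, 0]]])

```text
clock: 6.22
position: [0.3868, 0.1, 0.0334]
ee_rot: [-0.002, 0.725, 0.689, -0.002]
contact_force: [-4.6, 0.1, 3.8]
width: 0.0001
```

```bash
python3 -c "
from h import *
s,M=st(); print(turn(86.9,M))
snap('top','2',(170,215,290,325),5)
snap('scene','2',(185,210,315,310),6)"
```

```text
t 6.22 p [0.3868 0.1    0.0334] toolx deg 87.03 z [-0.005 -0.    -1.   ] F [-4.61  0.1   3.84] w 0.0001 q [0.08 0.26 2.16 0.   0.72 0.13]
[ 0.0002 -0.0046 -0.0023]
```

View pics/top2.png

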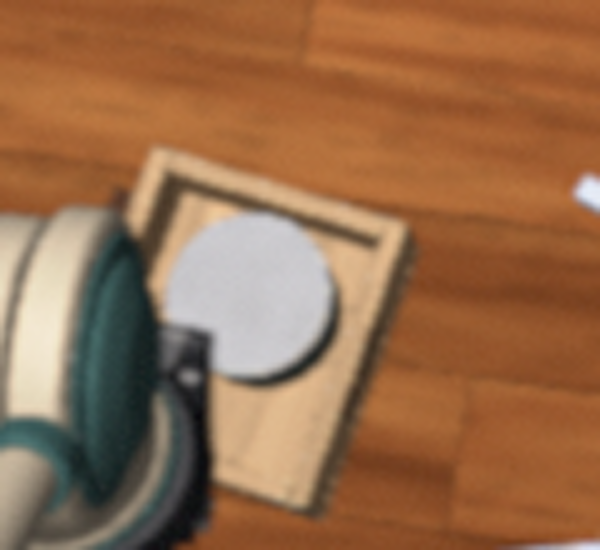

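View pics/scene2.png

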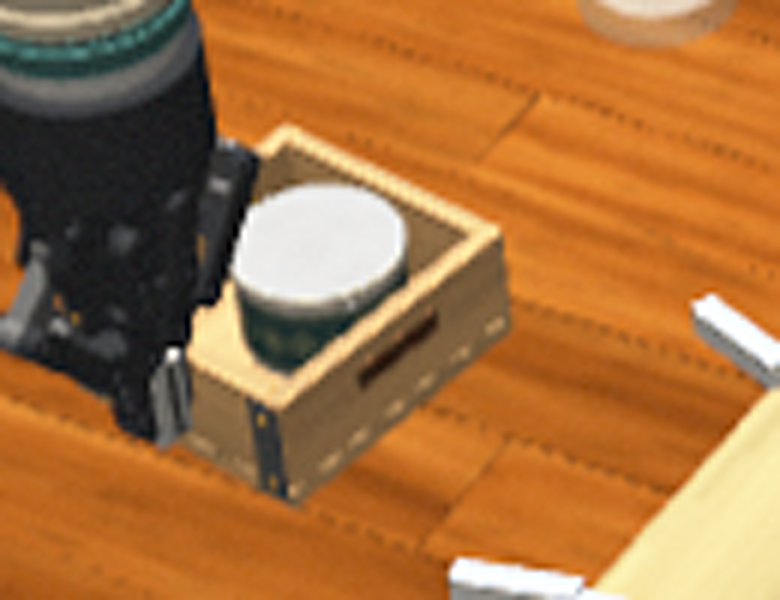

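Call:
move_arm(series=[[[-0.003, 0, 0.003, 0, 0.0, 0, 0], [0, 0, 0.006, 0, 0, 0, 0], [0.003, 0, 0.0, 0, 0, 0, 0], [0.002, 0, 0, 0, 0, 0, 0], [0.002, 0, 0, 0, 0, 0, 0], [0.002, 0, 0, 0, 0, 0, 0]]])

```text
clock: 6.82
position: [0.394, 0.1001, 0.0426]
ee_rot: [-0.001, 0.725, 0.689, -0.001]
contact_force: [-3.6, 0.3, 3.4]
width: 0.0001
```

```bash
python3 -c "
from h import *
s,M=st()"
```

```text
t 6.82 p [0.394  0.1001 0.0426] toolx deg 87.03 z [-0.002 -0.    -1.   ] F [-3.65  0.31  3.35] w 0.0001 q [0.08 0.26 2.14 0.   0.75 0.13]
```

Call:
move_arm(series=[[[0.002, 0, 0, 0, 0, 0, 0], [0.002, 0, 0, 0, 0, 0, 0], [0.002, 0, 0, 0, 0, 0, 0], [0.001, 0, 0, 0, 0, 0, 0]]])

```text
clock: 7.15
position: [0.4025, 0.1001, 0.0426]
ee_rot: [0.0, 0.725, 0.689, 0.0]
contact_force: [-3.4, 0.5, 0.6]
width: 0.0002
```

```bash
python3 -c "
from h import *
s,M=st()
snap('top','3',(170,215,290,325),5)
snap('scene','3',(185,210,315,310),6)"
```

```text
t 7.15 p [0.4025 0.1001 0.0426] toolx deg 87.03 z [ 0.  0. -1.] F [-3.39  0.5   0.62] w 0.0002 q [0.08 0.26 2.12 0.   0.75 0.13]
```

View pics/top3.png

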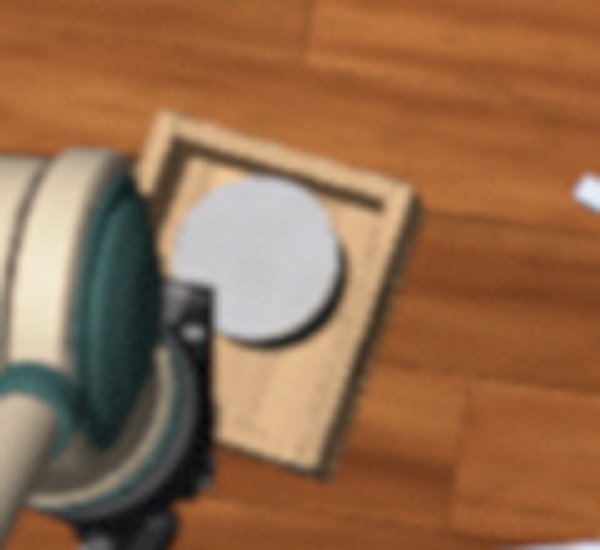

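View pics/scene3.png

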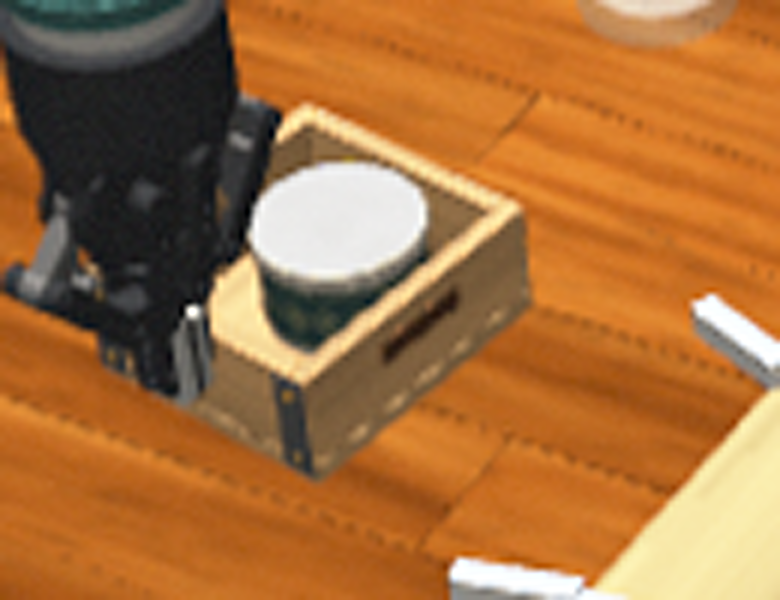

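Run:
```python
from h import *
T=manip.get_image("top");S=manip.get_image("scene")
L=np.array([(-55,60),(55,60),(55,-60)])/1e3
for im,p in((T,[(170+u/5,215+v/5) for u,v in [(165,112),(415,185),(326,475)]]),(S,[(185+u/6,210+v/6) for u,v in [(310,103),(524,206),(300,385)]])):
    o,th,R,r=fit2(L,[ray(im,q,.05) for q in p]); print(o,np.degrees(th),r.round(4).tolist())
```

```text
[0.47488655 0.09014658] -97.67742776439984 [[-0.0012, 0.0004], [-0.0003, -0.0013], [0.0016, 0.001]]
[0.48012239 0.09565447] -99.38489707160099 [[-0.0001, 0.0004], [-0.001, -0.0004], [0.0011, 0.0]]
```

Call:
move_arm(series=[[[-0.01, 0, 0, 0, 0, 0, 0], [-0.01, 0, 0.01, 0, 0, 0, 0], [0, 0, 0.03, 0, 0, 0, 0.044], [0, 0, 0.03, 0, 0, 0, 0.044], [0, 0, 0.02, 0, 0, 0, 0.044], [0.02, 0.0215, 0, 0, 0, 0, 0.044], [0.02, 0.0215, 0, 0, 0, 0, 0.044], [0.02, 0.0215, 0, 0, 0, 0, 0.044], [0.02, 0.0215, 0, 0, 0, 0, 0.044], [0.02, 0.0215, 0, 0, 0, 0, 0.044], [0, 0, -0.025, 0, 0, 0, 0.044], [0, 0, -0.025, 0, 0, 0, 0.044], [0, 0, -0.025, 0, 0, 0, 0.044], [0, 0, -0.02, 0, 0, 0, 0.044], [0, 0, -0.005, 0, 0, 0, 0.044], [0, 0, 0, 0, 0, 0, 0.044]]])

```text
clock: 8.68
position: [0.4811, 0.2074, 0.0314]
ee_rot: [-0.001, 0.725, 0.689, -0.001]
contact_force: [-0.4, 0.1, 0.2]
width: 0.0438
```

```bash
python3 -c "
from h import *
s,M=st();print(turn(86.9,M))
snap('top','4',(150,205,280,315),5)
snap('scene','4',(165,200,315,310),5)
snap('wrist','4')"
```

```text
t 8.68 p [0.4811 0.2074 0.0314] toolx deg 87.04 z [-0.002 -0.001 -1.   ] F [-0.4   0.07  0.22] w 0.0438 q [0.27 0.41 1.9  0.   0.83 0.33]
[ 0.0006 -0.0023 -0.0024]
```

View pics/top4.png

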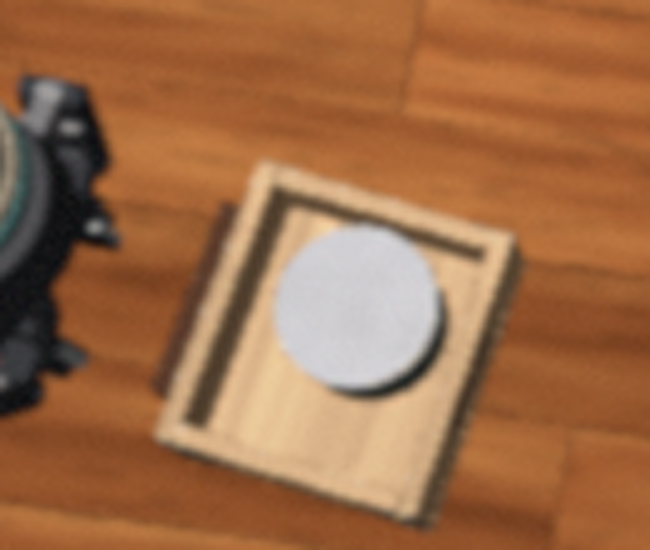

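View pics/scene4.png

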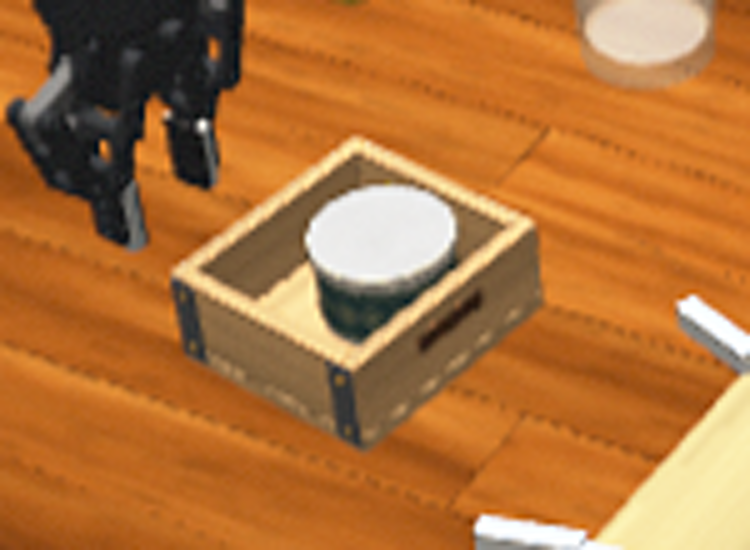

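View pics/wrist4.png

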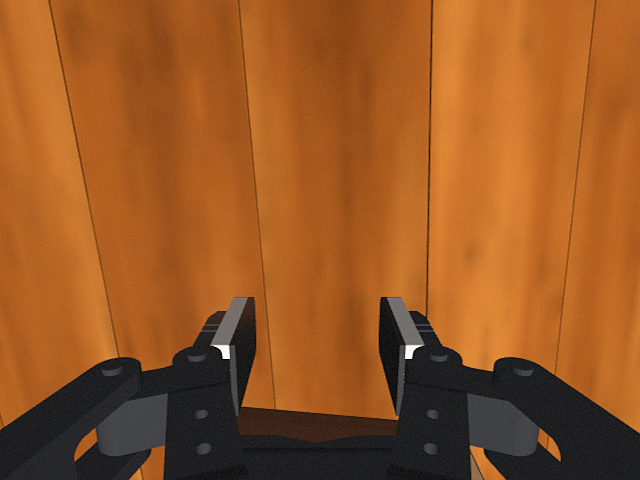

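Run:
```python
from h import *
T=manip.get_image("top");S=manip.get_image("scene")
L=np.array([(-55,60),(55,60),(55,-60),(-55,-60)])/1e3
for im,p in((T,[(150+u/5,205+v/5) for u,v in [(265,163),(517,237),(425,525),(160,435)]]),(S,[(165+u/5,200+v/5) for u,v in [(357,138),(540,225),(352,372),(173,272)]])):
    o,th,R,r=fit2(L,[ray(im,q,.05) for q in p]); print(o,np.degrees(th),r.round(4).tolist())
    print(o-R@[.069,0])
```

```text
[0.47547543 0.09043472] -98.59348878181135 [[0.0005, -0.0003], [-0.0001, -0.0009], [0.0015, 0.0019], [-0.0019, -0.0007]]
[0.48578562 0.15866008]
[0.47935507 0.09422212] -99.44611138617901 [[0.0008, -0.0007], [-0.0005, 0.0007], [0.0005, -0.0002], [-0.0009, 0.0002]]
[0.49067935 0.16228651]
```

Call:
move_arm(series=[[[0, -0.004, -0.002, 0, 0, 0, 0.044], [0, -0.004, 0, 0, 0, 0, 0.044], [0, -0.004, 0, 0, 0, 0, 0.044], [0, -0.004, 0, 0, 0, 0, 0.044], [0, -0.004, 0, 0, 0, 0, 0.044], [0, -0.003, 0, 0, 0, 0, 0.044], [0, -0.003, 0, 0, 0, 0, 0.044], [0, -0.003, 0, 0, 0, 0, 0.044], [0, -0.003, 0, 0, 0, 0, 0.044]]])

```text
clock: 9.68
position: [0.4819, 0.1755, 0.0306]
ee_rot: [-0.0, 0.725, 0.688, 0.0]
contact_force: [-0.3, 2.6, 0.4]
width: 0.0441
```

Call:
move_arm(series=[[[-0.0002, -0.003, 0, 0, 0, 0, 0.044], [-0.0002, -0.003, 0, 0, 0, 0, 0.044], [-0.0002, -0.003, 0, 0, 0, 0, 0.044], [-0.0002, -0.003, 0, 0, 0, 0, 0.044], [-0.0002, -0.003, 0, 0, 0, 0, 0.044], [-0.0002, -0.003, 0, 0, 0, 0, 0.044], [-0.0002, -0.003, 0, 0, 0, 0, 0.044]]])

```text
clock: 10.27
position: [0.4804, 0.1543, 0.0307]
ee_rot: [-0.0, 0.725, 0.689, -0.0]
contact_force: [-0.4, 2.3, 0.9]
width: 0.0442
```

```bash
python3 -c "
from h import *
s,M=st();print(turn(86.9,M))
snap('top','5',(170,215,330,345),5)
snap('scene','5',(185,200,345,320),5)"
```

```text
t 10.27 p [0.4804 0.1543 0.0307] toolx deg 87.03 z [-0.  0. -1.] F [-0.43  2.34  0.94] w 0.0442 q [0.17 0.39 1.95 0.   0.8  0.22]
[-0.0001 -0.0002 -0.0023]
```

View pics/top5.png

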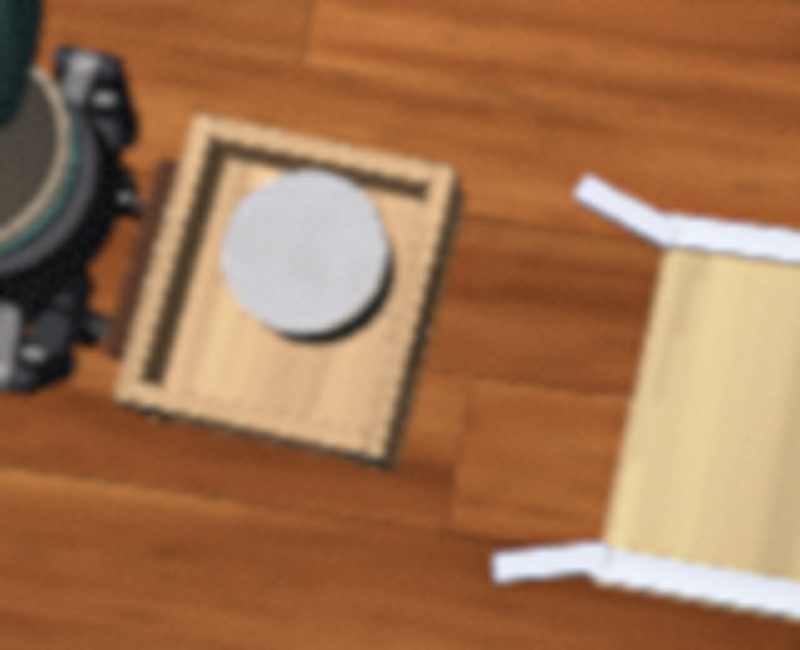

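View pics/scene5.png

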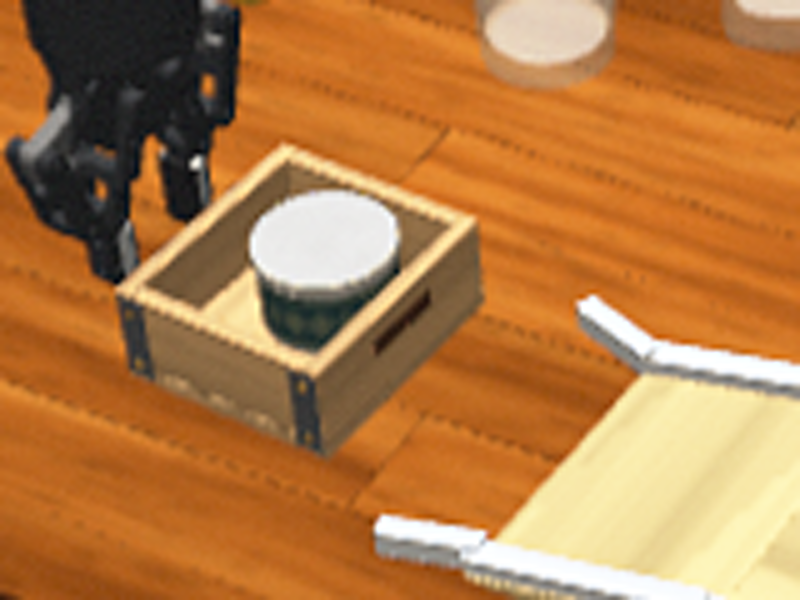

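Run:
```python
from h import *
T=manip.get_image("top");S=manip.get_image("scene")
L=np.array([(-55,60),(55,60),(55,-60),(-55,-60)])/1e3
f=lambda u,v:(170+u/5,215+v/5); g=lambda u,v:(185+u/5,200+v/5)
for im,p,tip in((T,[f(*q) for q in [(203,116),(455,172),(386,460),(122,397)]],[f(575,198),f(493,553)]),(S,[g(*q) for q in [(287,145),(480,218),(305,377),(118,288)]],[g(580,312),g(378,520)])):
    o,th,R,r=fit2(L,[ray(im,q,.05) for q in p]); print(o,np.degrees(th),r.round(4).tolist())
    a,b=[ray(im,q,.014) for q in tip]; print('tips',a.round(4),b.round(4),'mid',((a+b)/2).round(4),np.linalg.norm(a-b), np.degrees(np.arctan2(*(a-b)[[1,0]]))-90)
```

```text
[0.47986322 0.07087738] -94.13652110339093 [[0.0002, 0.001], [0.0007, -0.0021], [0.0003, 0.0], [-0.0012, 0.0011]]
tips [ 0.5394 -0.0328  0.014 ] [ 0.3889 -0.0238  0.014 ] mid [ 0.4641 -0.0283  0.014 ] 0.1507761305463301 -93.42746314655706
[0.4846882 0.0753631] -95.08058436268253 [[0.0008, 0.001], [-0.0026, -0.0006], [0.0021, -0.0022], [-0.0002, 0.0017]]
tips [ 0.5414 -0.0344  0.014 ] [ 0.3887 -0.0232  0.014 ] mid [ 0.465  -0.0288  0.014 ] 0.1530732063478923 -94.22375671251308
```

Call:
move_arm(series=[[[-0.001, -0.0035, -0.0002, 0, 0, 0, 0.044], [-0.001, -0.0035, -0.0002, 0, 0, 0, 0.044], [-0.001, -0.0035, -0.0002, 0, 0, 0, 0.044], [-0.001, -0.0035, -0.0002, 0, 0, 0, 0.044], [-0.001, -0.0035, -0.0002, 0, 0, 0, 0.044], [-0.001, -0.0035, 0, 0, 0, 0, 0.044], [-0.001, -0.0035, 0, 0, 0, 0, 0.044], [-0.001, -0.0035, 0, 0, 0, 0, 0.044], [-0.001, -0.0035, 0, 0, 0, 0, 0.044]]])

```text
clock: 11.22
position: [0.4715, 0.1227, 0.0297]
ee_rot: [0.0, 0.725, 0.689, 0.0]
contact_force: [1.2, 4.2, 2.8]
width: 0.0441
```

```bash
python3 -c "
from h import *
s,M=st();print(turn(86.9,M))
snap('top','6',(170,215,330,345),5)
snap('scene','6',(185,200,345,320),5)"
```

```text
t 11.22 p [0.4715 0.1227 0.0297] toolx deg 87.03 z [ 0.  0. -1.] F [1.19 4.17 2.82] w 0.0441 q [0.11 0.37 1.99 0.   0.78 0.16]
[-0.0001  0.0002 -0.0022]
```

View pics/top6.png

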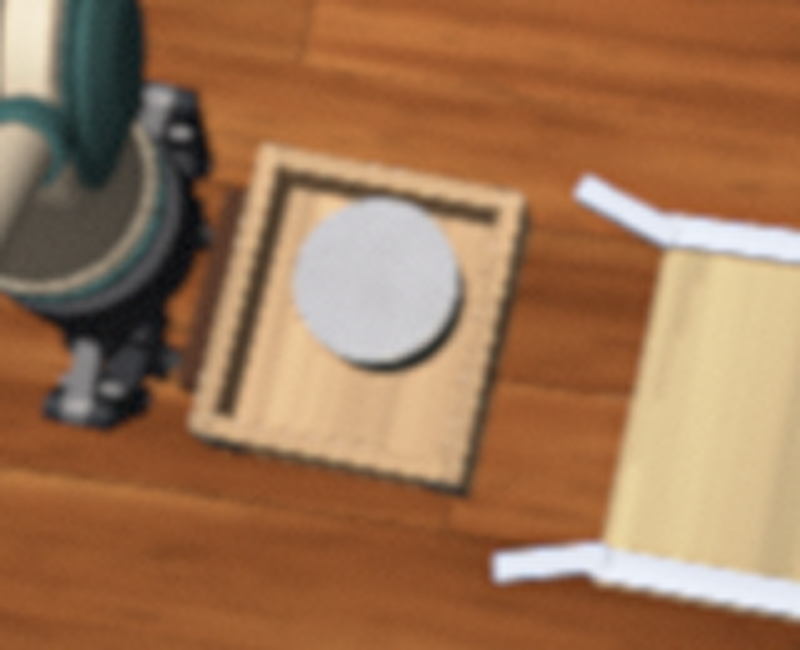

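View pics/scene6.png

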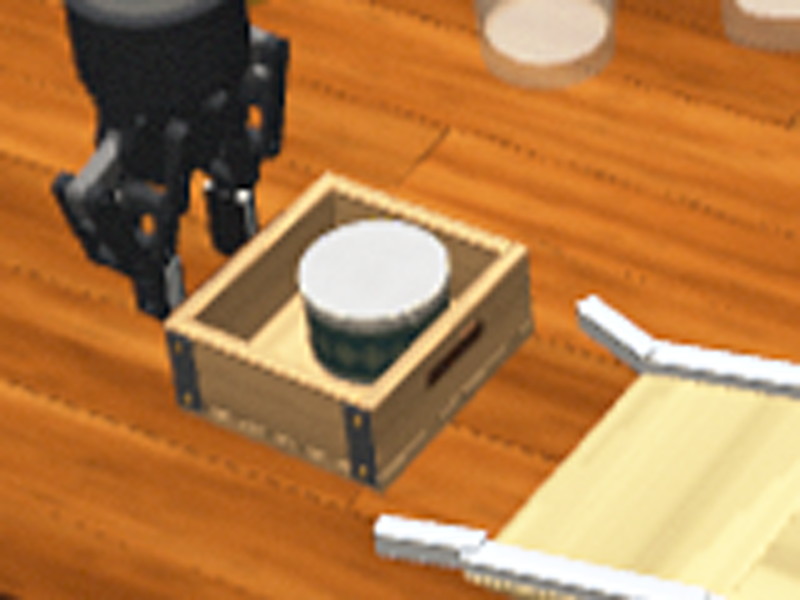

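```bash
cat >> h.py <<'E'
def crate(T,S,tp,sp,z=.05):
    L=np.array([(-55,60),(55,60),(55,-60),(-55,-60)])/1e3
    for im,p,m in((T,tp,(.4641,-.0283)),(S,sp,(.465,-.0288))):
        o,th,R,r=fit2(L,[ray(im,q,z) for q in p]); print(o.round(4),'heading',np.degrees(th).round(2),'resid',np.abs(r).max().round(4),'lateral',round(o[0]-(m[0]+(o[1]-m[1])*.058),4),'before mouth',round(o[1]-.055-m[1],4))
E
python3 - <<'E'
from h import *
T=manip.get_image("top");S=manip.get_image("scene")
f=lambda u,v:(170+u/5,215+v/5); g=lambda u,v:(185+u/5,200+v/5)
crate(T,S,[f(*q) for q in [(265,146),(525,194),(465,488),(191,430)]],[g(*q) for q in [(328,174),(527,249),(362,407),(168,325)]])
E
```

```text
[0.4726 0.0408] heading -92.64 resid 0.0012 lateral 0.0045 before mouth 0.0141
[0.476  0.0442] heading -93.53 resid 0.0034 lateral 0.0068 before mouth 0.018
```

Call:
move_arm(series=[[[-0.0006, -0.0035, 0, 0, 0, 0, 0.044], [-0.0006, -0.0035, 0, 0, 0, 0, 0.044], [-0.0006, -0.0035, 0, 0, 0, 0, 0.044], [-0.0006, -0.0035, 0, 0, 0, 0, 0.044], [-0.0006, -0.0035, 0, 0, 0, 0, 0.044], [-0.0006, -0.0035, 0, 0, 0, 0, 0.044]]])

```text
clock: 11.92
position: [0.4677, 0.1017, 0.0296]
ee_rot: [-0.0, 0.725, 0.689, -0.0]
contact_force: [-0.5, 1.5, -1.6]
width: 0.0441
```

Call:
move_arm(series=[[[-0.0006, -0.003, 0, 0, 0, 0, 0.044], [-0.0005, -0.003, 0, 0, 0, 0, 0.044], [-0.0004, -0.003, 0, 0, 0, 0, 0.044], [-0.0002, -0.003, 0, 0, 0, 0, 0.044]]])

```text
clock: 12.25
position: [0.4661, 0.0898, 0.0297]
ee_rot: [-0.0, 0.725, 0.689, -0.0]
contact_force: [0.2, 1.6, -1.9]
width: 0.044
```

```bash
python3 -c "
from h import *
s,M=st();print(turn(86.9,M))
snap('top','7',(200,225,360,355),5)
snap('scene','7',(215,210,375,330),5)"
```

```text
t 12.25 p [0.4661 0.0898 0.0297] toolx deg 87.03 z [-0.  0. -1.] F [ 0.16  1.57 -1.88] w 0.044 q [0.04 0.36 2.01 0.   0.77 0.1 ]
[-0.0001 -0.0003 -0.0022]
```

View pics/top7.png

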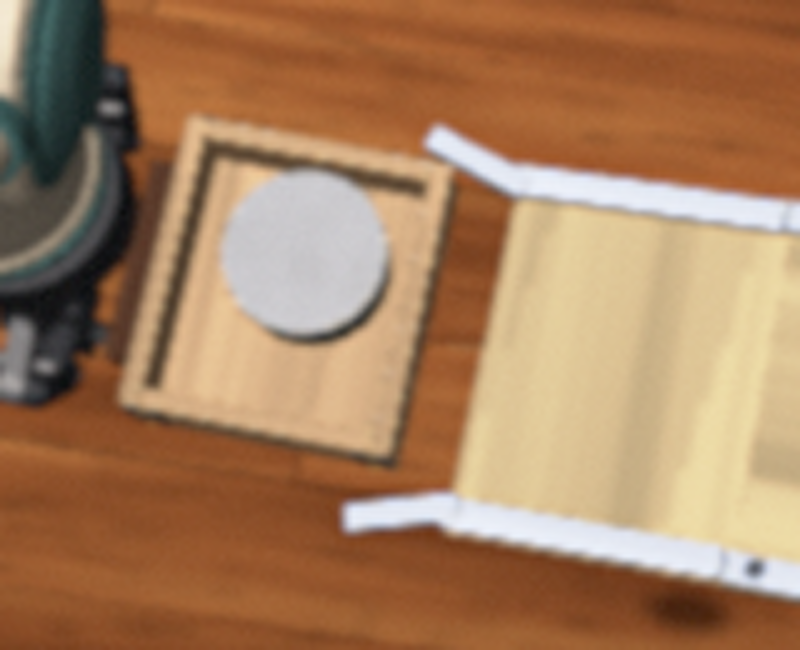

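View pics/scene7.png

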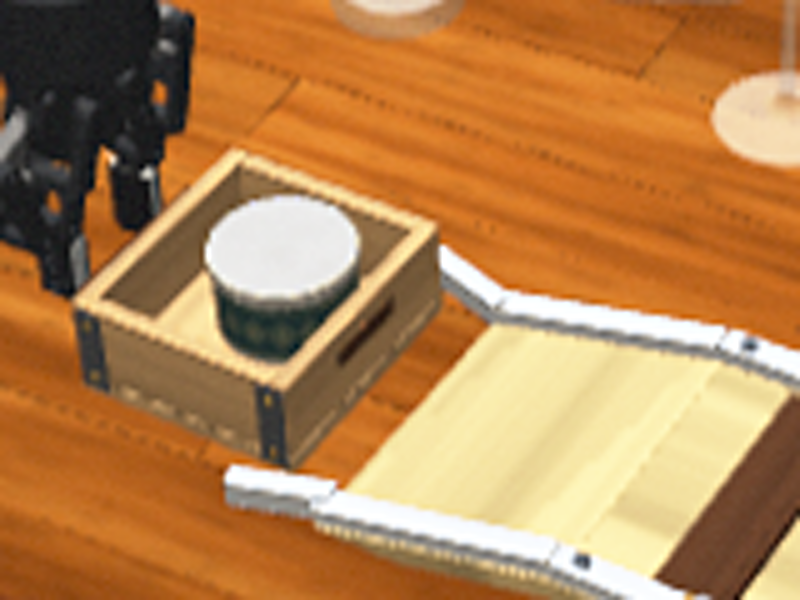

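Run:
```python
from h import *
T=manip.get_image("top");S=manip.get_image("scene")
f=lambda u,v:(200+u/5,225+v/5); g=lambda u,v:(215+u/5,210+v/5)
crate(T,S,[f(*q) for q in [(193,117),(452,167),(392,463),(120,405)]],[g(*q) for q in [(237,152),(440,224),(278,385),(75,302)]])
# stand centreline points at each view: rail top inner edges, z=.038 near deck, and rail lines
```

```text
[0.4677 0.0082] heading -92.91 resid 0.0012 lateral 0.0015 before mouth -0.0185
[0.4726 0.0106] heading -93.44 resid 0.0035 lateral 0.0053 before mouth -0.0156
```

Call:
move_arm(series=[[[-0.0004, -0.0035, -0.0002, 0, 0, 0, 0.044], [-0.0003, -0.0035, -0.0002, 0, 0, 0, 0.044], [-0.0003, -0.0035, -0.0002, 0, 0, 0, 0.044], [-0.0003, -0.0035, -0.0002, 0, 0, 0, 0.044], [-0.0003, -0.0035, -0.0002, 0, 0, 0, 0.044]]])

```text
clock: 12.87
position: [0.4651, 0.0724, 0.029]
ee_rot: [0.0, 0.725, 0.689, 0.001]
contact_force: [0.4, 4.5, 2.9]
width: 0.0437
```

Call:
move_arm(series=[[[-0.0002, -0.003, -0.0002, 0, 0, 0, 0.044], [-0.0002, -0.003, -0.0002, 0, 0, 0, 0.044], [-0.0002, -0.003, -0.0002, 0, 0, 0, 0.044], [-0.0002, -0.003, -0.0002, 0, 0, 0, 0.044]]])

```text
clock: 13.2
position: [0.4638, 0.0604, 0.0279]
ee_rot: [-0.0, 0.725, 0.688, 0.0]
contact_force: [0.4, 4.3, 4.4]
width: 0.0439
```

Call:
move_arm(series=[[[-0.0002, -0.003, 0, 0, 0, 0, 0.044], [-0.0002, -0.003, 0, 0, 0, 0, 0.044], [-0.0002, -0.003, 0, 0, 0, 0, 0.044], [-0.0002, -0.003, 0, 0, 0, 0, 0.044]]])

```text
clock: 13.53
position: [0.4624, 0.0481, 0.0275]
ee_rot: [-0.0, 0.725, 0.689, -0.001]
contact_force: [0.1, 3.3, -1.0]
width: 0.044
```

Call:
move_arm(series=[[[0, -0.0035, 0, 0, 0, 0, 0.044], [0, -0.0035, 0, 0, 0, 0, 0.044], [0, -0.0035, 0, 0, 0, 0, 0.044], [0, -0.0035, 0, 0, 0, 0, 0.044], [0, -0.0035, 0, 0, 0, 0, 0.044], [0, -0.0035, 0, 0, 0, 0, 0.044]]])

```text
clock: 14.03
position: [0.4628, 0.0272, 0.0277]
ee_rot: [-0.0, 0.725, 0.689, -0.0]
contact_force: [0.6, 2.5, -2.2]
width: 0.044
```

```bash
python3 -c "
from h import *
s,M=st();print(turn(86.9,M))
snap('top','8',(230,235,390,365),5)
snap('scene','8',(245,220,405,340),5)"
```

```text
t 14.03 p [0.4628 0.0272 0.0277] toolx deg 87.03 z [-0.001  0.    -1.   ] F [ 0.65  2.48 -2.21] w 0.044 q [-0.09  0.35  2.04 -0.    0.76 -0.04]
[-0.     -0.0005 -0.0023]
```

View pics/top8.png

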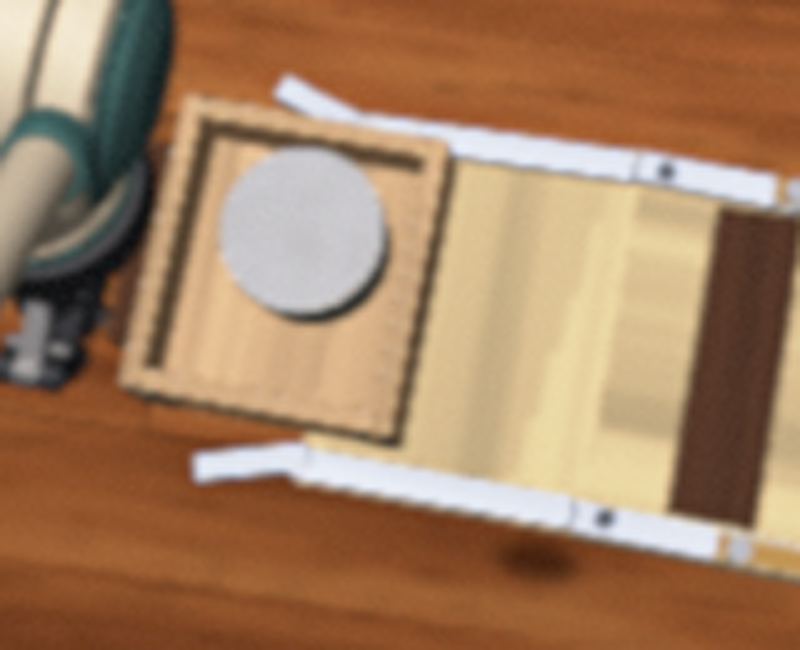

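View pics/scene8.png

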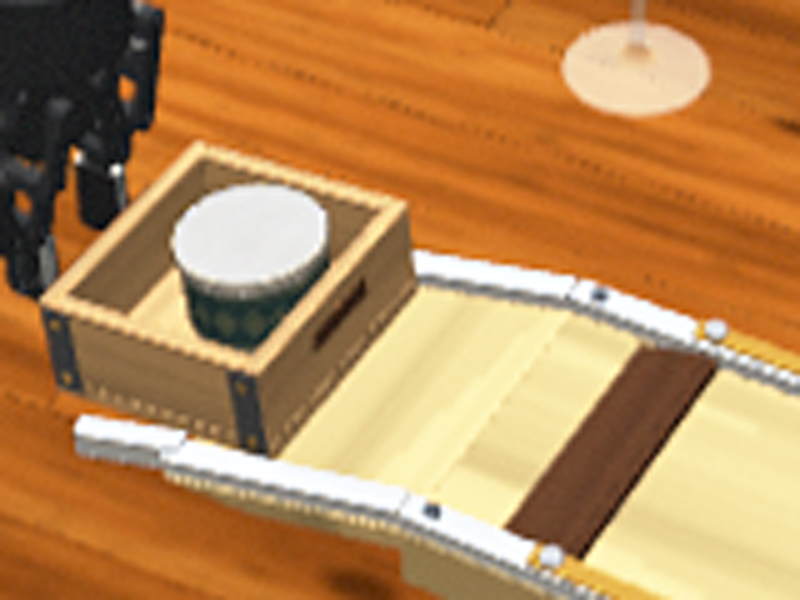

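Call:
move_arm(series=[[[-0.0002, -0.0035, 0, 0, 0, 0, 0.044], [-0.0002, -0.0035, 0, 0, 0, 0, 0.044], [-0.0002, -0.0035, 0, 0, 0, 0, 0.044], [-0.0002, -0.0035, 0, 0, 0, 0, 0.044], [-0.0002, -0.0035, 0, 0, 0, 0, 0.044]]])

```text
clock: 14.55
position: [0.4619, 0.0098, 0.0278]
ee_rot: [-0.0, 0.725, 0.689, -0.0]
contact_force: [-0.0, 2.3, -1.2]
width: 0.0438
```

Call:
move_arm(series=[[[-0.0002, -0.0035, 0, 0, 0, 0, 0.044], [-0.0002, -0.0035, 0.0, 0, 0, 0, 0.044], [-0.0002, -0.0035, 0.0, 0, 0, 0, 0.044], [-0.0002, -0.0035, 0.0003, 0, 0, 0, 0.044], [-0.0002, -0.0035, 0.0005, 0, 0, 0, 0.044]]])

```text
clock: 14.97
position: [0.4609, -0.0078, 0.0287]
ee_rot: [-0.0, 0.725, 0.689, -0.0]
contact_force: [-0.0, 3.7, -1.0]
width: 0.0439
```

```bash
python3 -c "
from h import *
s,M=st();print(turn(86.9,M))
snap('scene','9',(265,220,425,340),5)"
```

```text
t 14.97 p [ 0.4609 -0.0078  0.0287] toolx deg 87.03 z [-0.  0. -1.] F [-0.01  3.68 -1.04] w 0.0439 q [-0.17  0.34  2.04  0.    0.76 -0.12]
[-0.0001 -0.0002 -0.0023]
```

View pics/scene9.png

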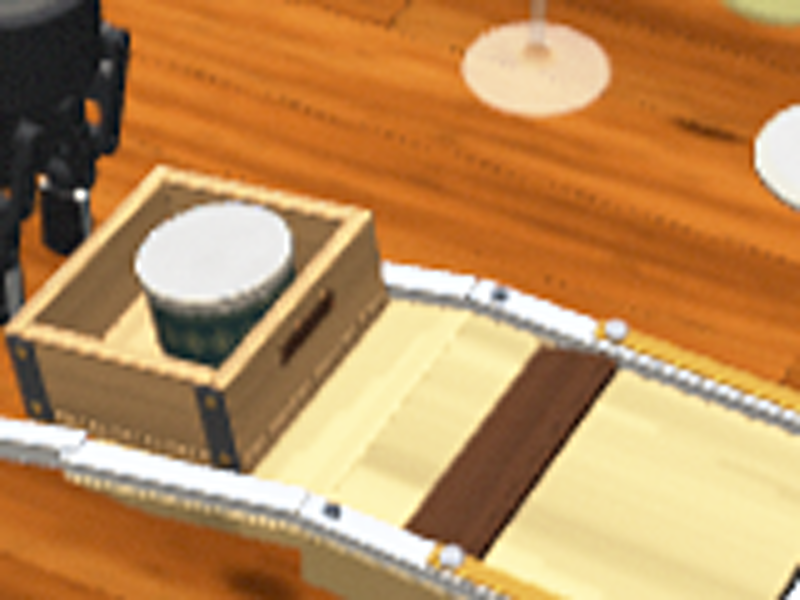

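Call:
move_arm(series=[[[-0.0002, -0.0035, 0.0003, 0, 0, 0, 0.044], [-0.0002, -0.0035, 0.0006, 0, 0, 0, 0.044], [-0.0002, -0.0035, 0.0009, 0, 0, 0, 0.044], [-0.0002, -0.0035, 0.0009, 0, 0, 0, 0.044], [-0.0002, -0.0035, 0.0009, 0, 0, 0, 0.044]]])

```text
clock: 15.43
position: [0.46, -0.0252, 0.0324]
ee_rot: [-0.0, 0.725, 0.689, -0.0]
contact_force: [1.1, 1.8, -1.3]
width: 0.0441
```

Call:
move_arm(series=[[[-0.0002, -0.0035, 0.0009, 0, 0, 0, 0.044], [-0.0002, -0.0035, 0.0009, 0, 0, 0, 0.044], [-0.0002, -0.0035, 0.0009, 0, 0, 0, 0.044], [-0.0002, -0.0035, 0.0009, 0, 0, 0, 0.044], [-0.0002, -0.0035, 0.0009, 0, 0, 0, 0.044]]])

```text
clock: 15.85
position: [0.459, -0.0427, 0.0369]
ee_rot: [-0.0, 0.725, 0.689, 0.0]
contact_force: [0.1, 2.2, -2.7]
width: 0.044
```

```bash
python3 -c "
from h import *
s,M=st();print(turn(86.9,M))
snap('scene','10',(275,220,435,340),5)
snap('top','10',(260,235,420,365),5)"
```

```text
t 15.85 p [ 0.459  -0.0427  0.0369] toolx deg 87.03 z [-0.  0. -1.] F [ 0.15  2.24 -2.67] w 0.044 q [-0.24  0.33  2.04  0.    0.78 -0.19]
[-0.0001 -0.0001 -0.0023]
```

View pics/scene10.png

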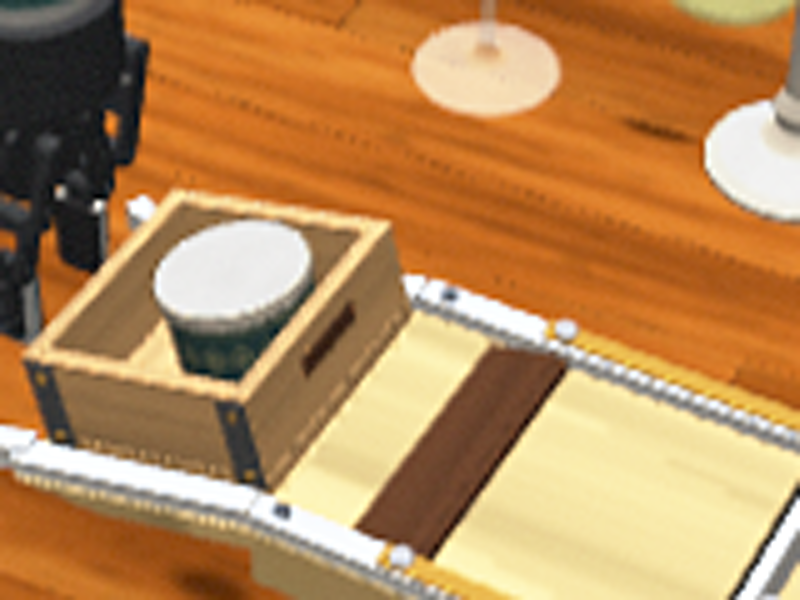

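View pics/top10.png

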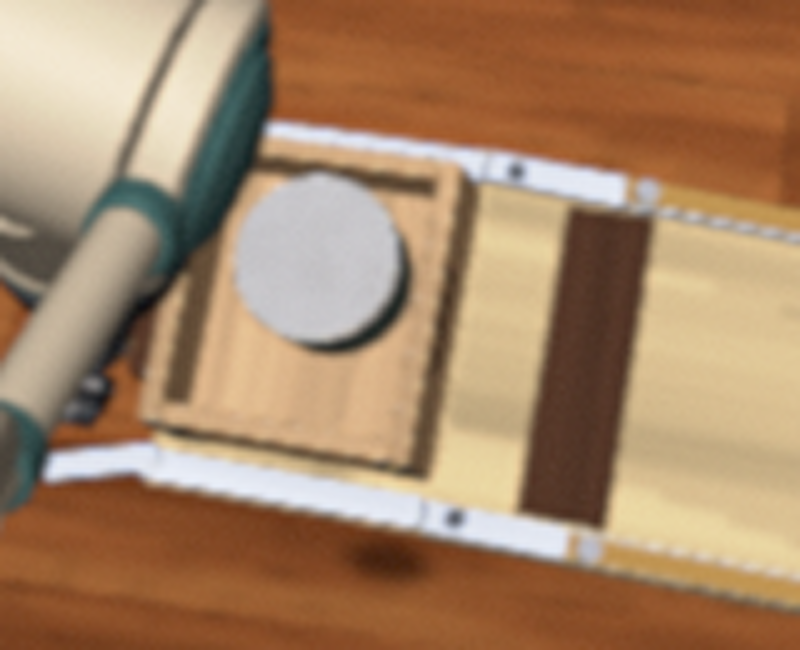

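Call:
move_arm(series=[[[-0.0002, -0.0035, 0.0009, 0, 0, 0, 0.044], [-0.0002, -0.0035, 0.0009, 0, 0, 0, 0.044], [-0.0002, -0.0035, 0.0009, 0, 0, 0, 0.044], [-0.0002, -0.0035, 0.0009, 0, 0, 0, 0.044], [-0.0002, -0.0035, 0.0009, 0, 0, 0, 0.044]]])

```text
clock: 16.37
position: [0.458, -0.0602, 0.0414]
ee_rot: [-0.0, 0.725, 0.689, 0.0]
contact_force: [0.7, 2.3, -0.4]
width: 0.0445
```

Call:
move_arm(series=[[[-0.0002, -0.003, 0.0008, 0, 0, 0, 0.044], [-0.0002, -0.003, 0.0008, 0, 0, 0, 0.044], [-0.0002, -0.003, 0.0008, 0, 0, 0, 0.044], [-0.0002, -0.003, 0.0008, 0, 0, 0, 0.044]]])

```text
clock: 16.7
position: [0.4572, -0.0722, 0.0445]
ee_rot: [-0.0, 0.725, 0.689, 0.0]
contact_force: [0.1, 2.8, -1.4]
width: 0.0441
```

```bash
python3 -c "
from h import *
s,M=st();print(turn(86.9,M))
snap('scene','11',(295,220,455,340),5)"
```

```text
t 16.7 p [ 0.4572 -0.0722  0.0445] toolx deg 87.03 z [-0.  0. -1.] F [ 0.13  2.82 -1.37] w 0.0441 q [-0.31  0.32  2.02  0.    0.8  -0.26]
[-0.0002 -0.0001 -0.0022]
```

View pics/scene11.png

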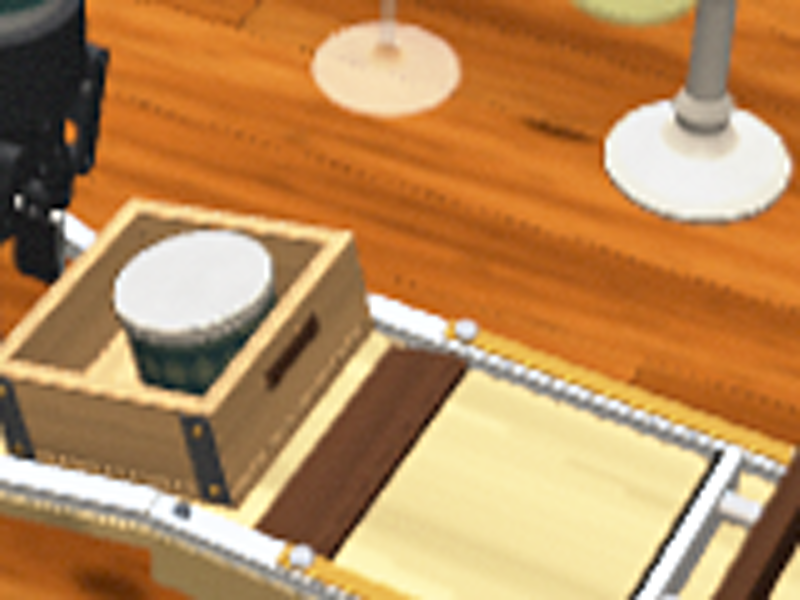

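Call:
move_arm(series=[[[-0.0002, -0.0025, 0.0008, 0, 0, 0, 0.044], [-0.0002, -0.0025, 0.0008, 0, 0, 0, 0.044], [-0.0002, -0.0025, 0.0008, 0, 0, 0, 0.044], [-0.0002, -0.0025, 0.0008, 0, 0, 0, 0.044]]])

```text
clock: 17.08
position: [0.4564, -0.082, 0.0478]
ee_rot: [-0.0, 0.725, 0.689, 0.0]
contact_force: [-0.2, 3.6, -0.8]
width: 0.0441
```

```bash
python3 -c "
from h import *
s,M=st()
snap('scene','12',(295,220,455,340),5)"
```

```text
t 17.08 p [ 0.4564 -0.082   0.0478] toolx deg 87.03 z [ 0.  0. -1.] F [-0.17  3.59 -0.78] w 0.0441 q [-0.33  0.32  2.02  0.    0.81 -0.28]
```

View pics/scene12.png

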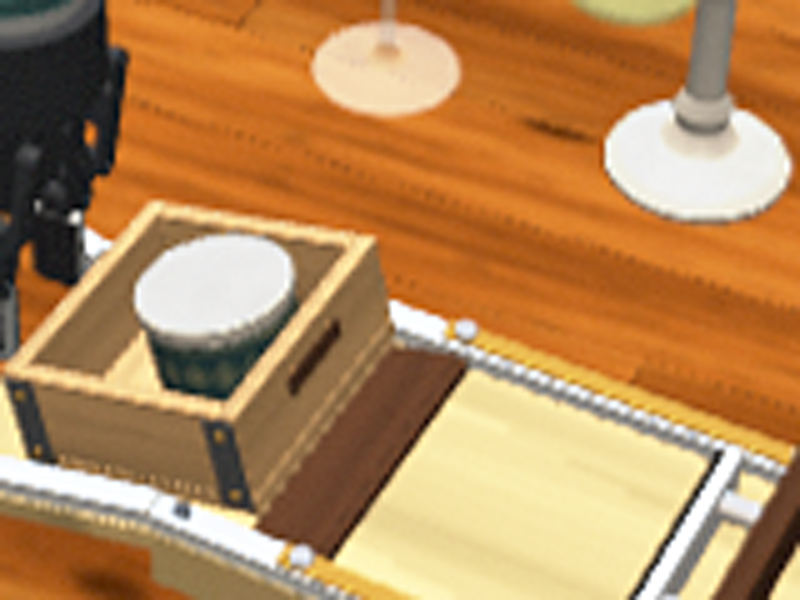

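Call:
move_arm(series=[[[-0.0002, -0.0025, 0.0012, 0, 0, 0, 0.044], [-0.0002, -0.0025, 0.0012, 0, 0, 0, 0.044], [-0.0002, -0.0025, 0.0012, 0, 0, 0, 0.044], [-0.0002, -0.0025, 0.0012, 0, 0, 0, 0.044]]])

```text
clock: 17.47
position: [0.4557, -0.0921, 0.0527]
ee_rot: [0.0, 0.725, 0.689, 0.0]
contact_force: [1.2, 2.3, 0.6]
width: 0.0439
```

```bash
python3 -c "
from h import *
s,M=st()
snap('scene','13',(295,220,455,340),5)"
```

```text
t 17.47 p [ 0.4557 -0.0921  0.0527] toolx deg 87.03 z [ 0.  0. -1.] F [1.2  2.3  0.55] w 0.0439 q [-0.35  0.31  2.01  0.    0.82 -0.3 ]
```

View pics/scene13.png

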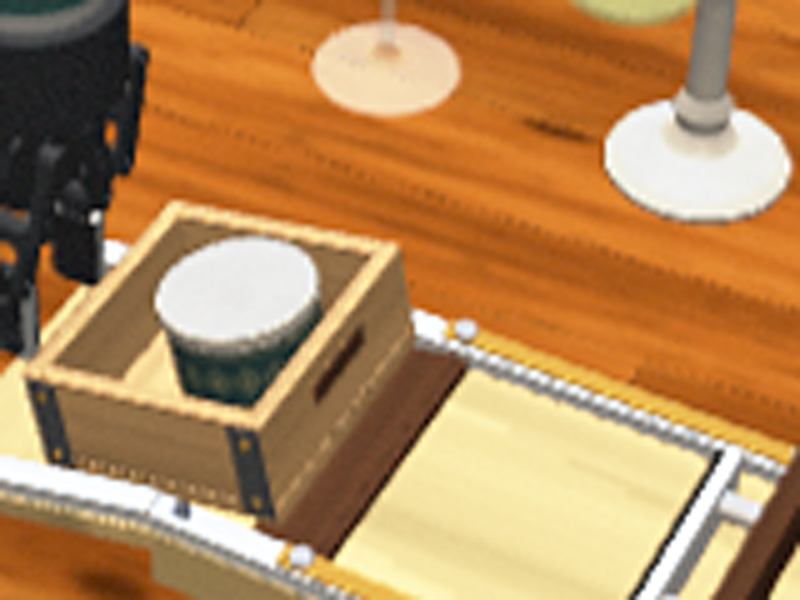

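Call:
move_arm(series=[[[0, 0.002, -0.002, 0, 0, 0, 0.044], [0, 0, -0.003, 0, 0, 0, 0.044], [0, 0, -0.003, 0, 0, 0, 0.044], [0, -0.002, 0, 0, 0, 0, 0.044], [-0.0002, -0.0025, 0.0006, 0, 0, 0, 0.044]]])

```text
clock: 17.93
position: [0.455, -0.0937, 0.0446]
ee_rot: [-0.001, 0.725, 0.689, 0.0]
contact_force: [-0.0, 4.0, -0.1]
width: 0.0438
```

```bash
python3 -c "
from h import *
s,M=st()
snap('scene','14',(275,200,455,335),4.4)"
```

```text
t 17.93 p [ 0.455  -0.0937  0.0446] toolx deg 87.02 z [-0.001  0.002 -1.   ] F [-0.04  4.   -0.14] w 0.0438 q [-0.35  0.32  2.02  0.    0.8  -0.3 ]
```

View pics/scene14.png

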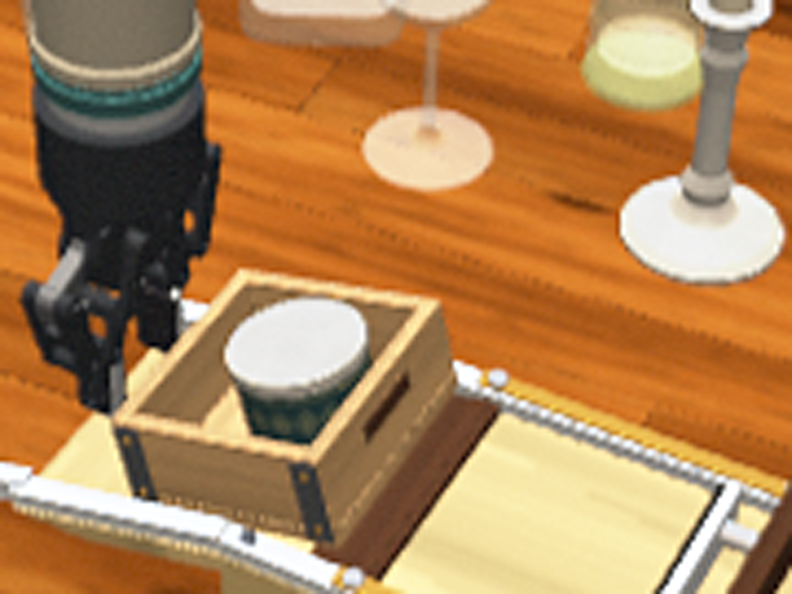

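Call:
move_arm(series=[[[-0.0002, -0.003, 0.0007, 0, 0, 0, 0.044], [-0.0002, -0.003, 0.0007, 0, 0, 0, 0.044], [-0.0002, -0.003, 0.0007, 0, 0, 0, 0.044], [-0.0002, -0.003, 0.0007, 0, 0, 0, 0.044], [-0.0002, -0.003, 0.0007, 0, 0, 0, 0.044]]])

```text
clock: 18.4
position: [0.4546, -0.1096, 0.0489]
ee_rot: [0.0, 0.725, 0.688, 0.0]
contact_force: [0.6, 5.3, 2.2]
width: 0.044
```

```bash
python3 -c "
from h import *
s,M=st()
T=manip.get_image('top')
S=snap('scene','15',(275,220,455,355),4.4)
for q in ((413,195),(342,184),(245,168)): print(ray(T,q,0.005))
for q in ((434,251),(372,233),(294,208)): print(ray(S,q,0.005))
"
```

```text
t 18.4 p [ 0.4546 -0.1096  0.0489] toolx deg 87.02 z [ 0.  0. -1.] F [0.59 5.28 2.24] w 0.044 q [-0.39  0.32  2.01  0.    0.82 -0.33]
[ 0.71438744 -0.28849807  0.005     ]
[ 0.71765427 -0.1307764   0.005     ]
[0.72449439 0.08871856 0.005     ]
[ 0.72235484 -0.28641361  0.005     ]
[ 0.72041373 -0.13023811  0.005     ]
[0.72659474 0.0900877  0.005     ]
```

View pics/scene15.png

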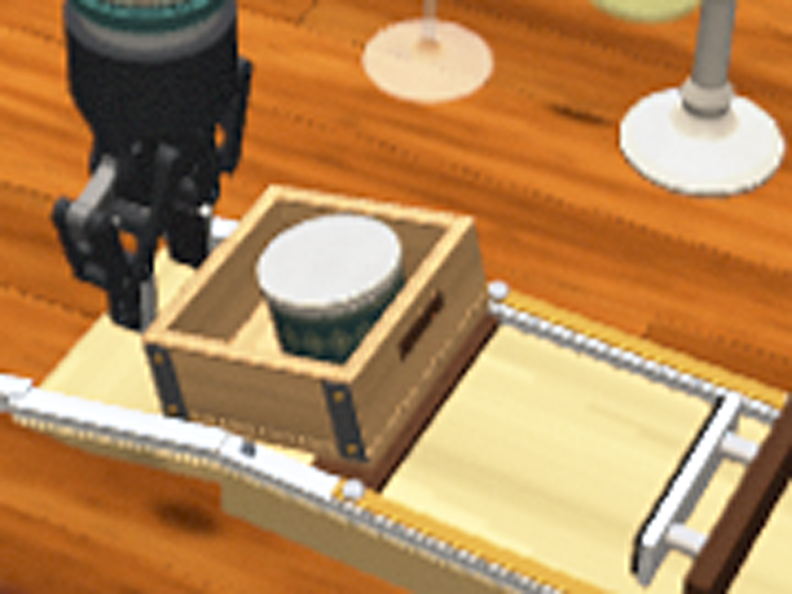

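Call:
move_arm(series=[[[-0.0002, -0.003, 0.0008, 0, 0, 0, 0.044], [-0.0002, -0.003, 0.0008, 0, 0, 0, 0.044], [-0.0002, -0.003, 0.0008, 0, 0, 0, 0.044], [-0.0002, -0.003, 0.0008, 0, 0, 0, 0.044], [-0.0002, -0.003, 0.0008, 0, 0, 0, 0.044]]])

```text
clock: 18.92
position: [0.4537, -0.1241, 0.053]
ee_rot: [-0.0, 0.725, 0.688, 0.001]
contact_force: [1.1, 7.1, 5.4]
width: 0.0439
```

```bash
python3 -c "
from h import *
s,M=st()
S=snap('scene','16',(275,220,455,355),4.4)
"
```

```text
t 18.92 p [ 0.4537 -0.1241  0.053 ] toolx deg 87.0 z [ 0.001  0.001 -1.   ] F [1.08 7.14 5.43] w 0.0439 q [-0.42  0.32  2.    0.    0.83 -0.36]
```

View pics/scene16.png

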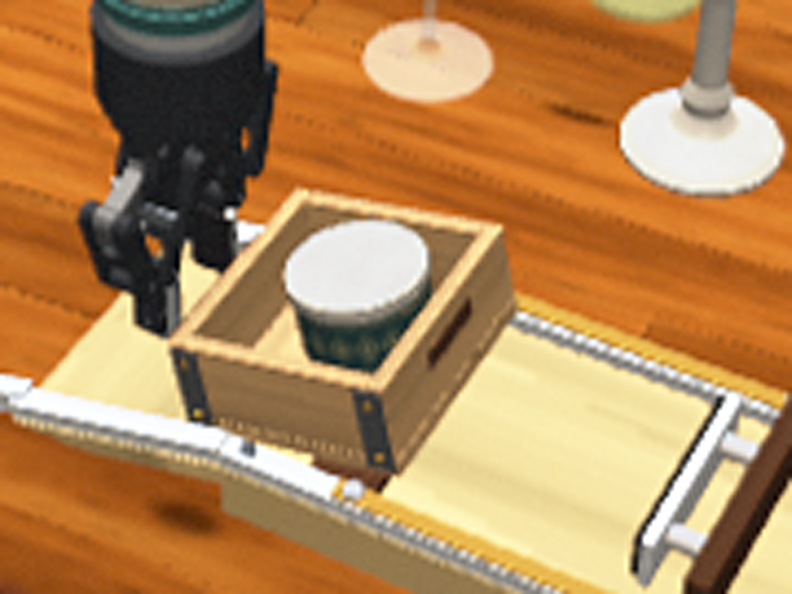

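Call:
move_arm(series=[[[0, -0.001, 0.002, 0, 0, 0, 0.044], [0, -0.002, 0.0015, 0, 0, 0, 0.044], [0, -0.0025, 0.0012, 0, 0, 0, 0.044], [0, -0.0025, 0.0012, 0, 0, 0, 0.044]]])

```text
clock: 19.3
position: [0.4531, -0.1325, 0.0583]
ee_rot: [-0.0, 0.725, 0.689, -0.0]
contact_force: [-0.0, 1.6, -1.1]
width: 0.0443
```

Call:
move_arm(series=[[[-0.0002, -0.0025, 0.0012, 0, 0, 0, 0.044], [-0.0002, -0.0025, 0.0012, 0, 0, 0, 0.044], [-0.0002, -0.0025, 0.0012, 0, 0, 0, 0.044]]])

```text
clock: 19.55
position: [0.4527, -0.1401, 0.0621]
ee_rot: [-0.0, 0.725, 0.689, -0.0]
contact_force: [-0.1, 1.3, -0.7]
width: 0.044
```

```bash
python3 -c "
from h import *
s,M=st()
S=snap('scene','17',(275,220,455,355),4.4)
"
```

```text
t 19.55 p [ 0.4527 -0.1401  0.0621] toolx deg 87.03 z [-0.  0. -1.] F [-0.11  1.33 -0.71] w 0.044 q [-0.45  0.31  1.98  0.    0.86 -0.4 ]
```

View pics/scene17.png

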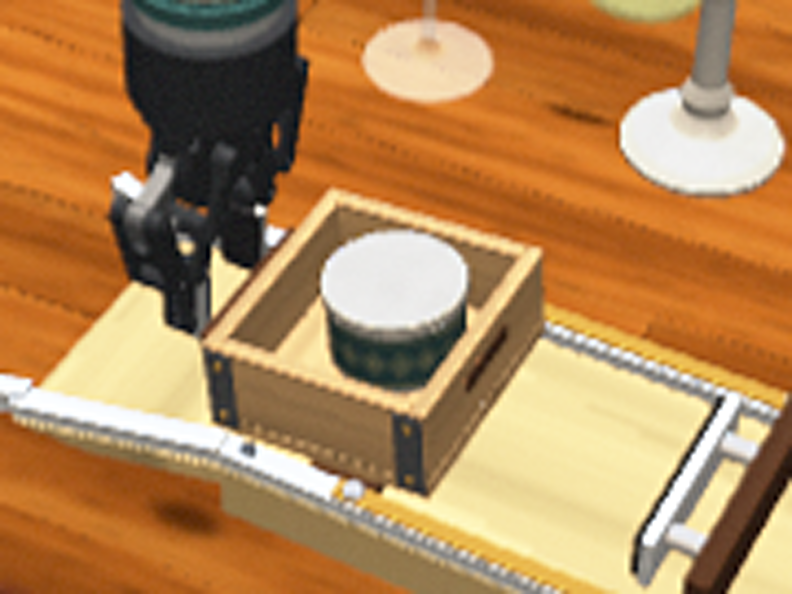

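Call:
move_arm(series=[[[-0.0002, -0.0025, 0.0, 0, 0, 0, 0.044], [-0.0002, -0.0025, 0, 0, 0, 0, 0.044], [-0.0002, -0.0025, 0, 0, 0, 0, 0.044], [-0.0002, -0.0025, 0.0, 0, 0, 0, 0.044]]])

```text
clock: 19.93
position: [0.452, -0.1501, 0.0621]
ee_rot: [-0.0, 0.725, 0.689, 0.0]
contact_force: [-0.1, 2.4, 0.4]
width: 0.0439
```

Call:
move_arm(series=[[[-0.0002, -0.0025, 0.0, 0, 0, 0, 0.044], [-0.0002, -0.0025, 0, 0, 0, 0, 0.044], [-0.0002, -0.0025, 0, 0, 0, 0, 0.044], [-0.0002, -0.0025, 0.0, 0, 0, 0, 0.044]]])

```text
clock: 20.27
position: [0.4513, -0.1601, 0.0621]
ee_rot: [-0.0, 0.725, 0.689, 0.0]
contact_force: [0.5, 2.8, 0.0]
width: 0.044
```

```bash
python3 -c "
from h import *
s,M=st()
S=snap('scene','18',(295,220,475,355),4.4)
"
```

```text
t 20.27 p [ 0.4513 -0.1601  0.0621] toolx deg 87.03 z [ 0.  0. -1.] F [0.49 2.8  0.03] w 0.044 q [-0.49  0.31  1.97  0.    0.86 -0.43]
```

View pics/scene18.png

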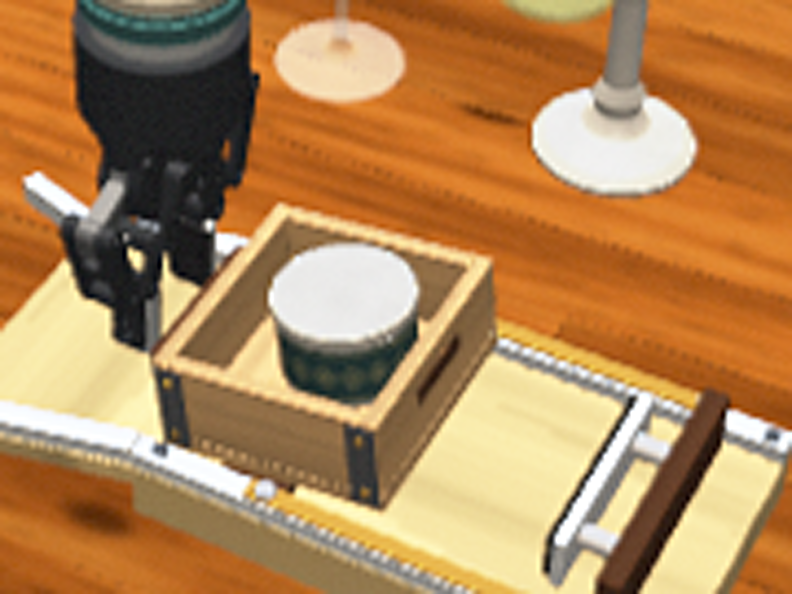

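Call:
move_arm(series=[[[-0.0002, -0.0025, 0.0005, 0, 0, 0, 0.044], [-0.0002, -0.0025, 0.0005, 0, 0, 0, 0.044], [-0.0002, -0.0025, 0.0005, 0, 0, 0, 0.044], [-0.0002, -0.0025, 0.0, 0, 0, 0, 0.044]]])

```text
clock: 20.65
position: [0.4506, -0.1701, 0.0638]
ee_rot: [0.0, 0.725, 0.689, 0.0]
contact_force: [0.0, 3.2, 1.3]
width: 0.0438
```

Call:
move_arm(series=[[[-0.0002, -0.0025, 0.0, 0, 0, 0, 0.044], [-0.0002, -0.0025, 0, 0, 0, 0, 0.044], [-0.0002, -0.0025, 0, 0, 0, 0, 0.044], [-0.0002, -0.0025, 0.0, 0, 0, 0, 0.044]]])

```text
clock: 20.98
position: [0.4497, -0.18, 0.0637]
ee_rot: [-0.0, 0.725, 0.689, 0.0]
contact_force: [-0.2, 4.6, 3.1]
width: 0.0443
```

```bash
python3 -c "
from h import *
s,M=st()
S=snap('scene','19',(295,220,475,355),4.4)
"
```

```text
t 20.98 p [ 0.4497 -0.18    0.0637] toolx deg 87.03 z [ 0.  0. -1.] F [-0.18  4.64  3.12] w 0.0443 q [-0.52  0.32  1.95  0.    0.87 -0.47]
```

View pics/scene19.png

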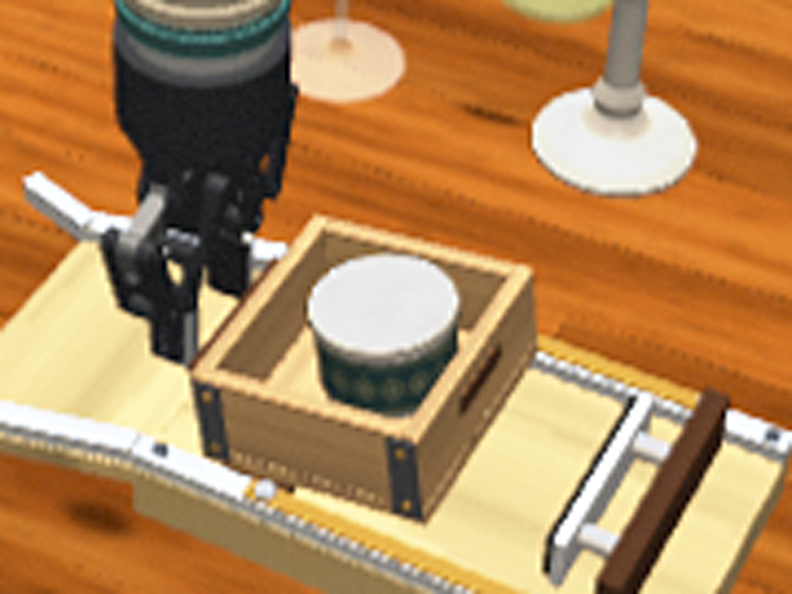

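Call:
move_arm(series=[[[-0.0001, -0.001, 0.002, 0, 0, 0, 0.044], [-0.0001, -0.002, 0.0015, 0, 0, 0, 0.044], [-0.0002, -0.0025, 0.001, 0, 0, 0, 0.044], [-0.0002, -0.0025, 0.0005, 0, 0, 0, 0.044]]])

```text
clock: 21.37
position: [0.4492, -0.1886, 0.0688]
ee_rot: [0.0, 0.725, 0.689, -0.0]
contact_force: [0.3, 0.4, -0.1]
width: 0.0436
```

Call:
move_arm(series=[[[-0.0002, -0.0025, 0.0, 0, 0, 0, 0.044], [-0.0002, -0.0025, 0, 0, 0, 0, 0.044], [-0.0002, -0.0025, 0, 0, 0, 0, 0.044]]])

```text
clock: 21.62
position: [0.4481, -0.1954, 0.0684]
ee_rot: [-0.0, 0.725, 0.689, 0.0]
contact_force: [-0.0, 1.8, -0.7]
width: 0.0438
```

```bash
python3 -c "
from h import *
s,M=st()
S=snap('scene','20',(295,220,475,355),4.4)
"
```

```text
t 21.62 p [ 0.4481 -0.1954  0.0684] toolx deg 87.02 z [-0.001  0.001 -1.   ] F [-0.01  1.78 -0.67] w 0.0438 q [-0.55  0.32  1.94  0.    0.89 -0.5 ]
```

View pics/scene20.png

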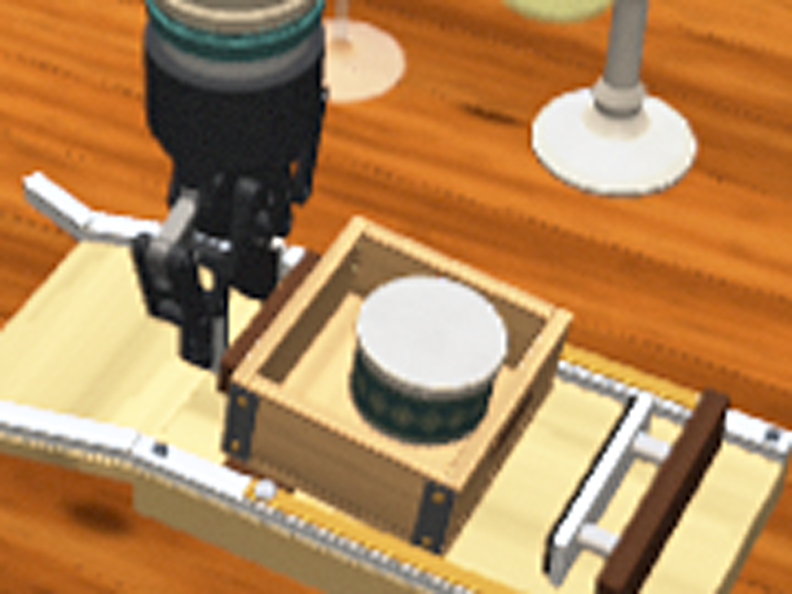

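Call:
move_arm(series=[[[-0.0002, -0.0025, 0.0005, 0, 0, 0, 0.044], [-0.0002, -0.0025, 0, 0, 0, 0, 0.044], [-0.0002, -0.0025, 0, 0, 0, 0, 0.044], [-0.0002, -0.0025, -0.0003, 0, 0, 0, 0.044]]])

```text
clock: 22.0
position: [0.4476, -0.2056, 0.0688]
ee_rot: [-0.0, 0.725, 0.689, 0.0]
contact_force: [0.6, 2.1, -1.4]
width: 0.0442
```

Call:
move_arm(series=[[[-0.0002, -0.0025, -0.0004, 0, 0, 0, 0.044], [-0.0002, -0.0025, -0.0004, 0, 0, 0, 0.044], [-0.0002, -0.0025, -0.0004, 0, 0, 0, 0.044]]])

```text
clock: 22.25
position: [0.4471, -0.2132, 0.0677]
ee_rot: [0.0, 0.725, 0.689, 0.0]
contact_force: [-0.9, 1.8, 1.1]
width: 0.0442
```

```bash
python3 -c "
from h import *
s,M=st()
S=snap('scene','21',(295,220,475,355),4.4)
"
```

```text
t 22.25 p [ 0.4471 -0.2132  0.0677] toolx deg 87.03 z [ 0.  0. -1.] F [-0.9   1.76  1.12] w 0.0442 q [-0.59  0.33  1.93  0.    0.89 -0.53]
```

View pics/scene21.png

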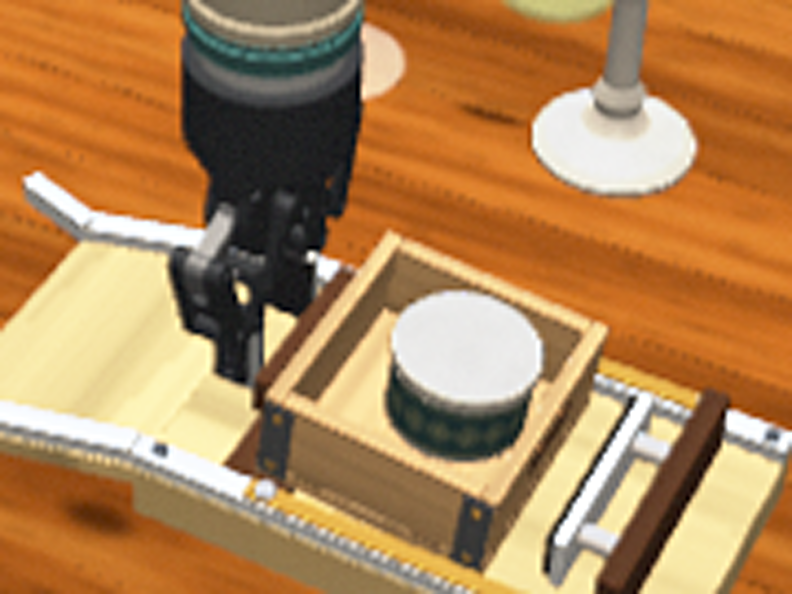

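Call:
move_arm(series=[[[-0.0002, -0.0025, -0.0004, 0, 0, 0, 0.044], [-0.0002, -0.0025, -0.0004, 0, 0, 0, 0.044], [-0.0001, -0.002, -0.0004, 0, 0, 0, 0.044]]])

```text
clock: 22.55
position: [0.4467, -0.2202, 0.0666]
ee_rot: [0.0, 0.725, 0.689, 0.0]
contact_force: [-0.6, 2.1, 1.1]
width: 0.044
```

Call:
move_arm(series=[[[-0.0001, -0.002, -0.0004, 0, 0, 0, 0.044], [-0.0001, -0.002, 0, 0, 0, 0, 0.044]]])

```text
clock: 22.72
position: [0.4464, -0.2241, 0.066]
ee_rot: [-0.0, 0.725, 0.689, 0.0]
contact_force: [-0.6, 1.2, 0.0]
width: 0.0442
```

```bash
python3 -c "
from h import *
s,M=st()
S=snap('scene','22',(315,230,485,365),4.4)
"
```

```text
t 22.72 p [ 0.4464 -0.2241  0.066 ] toolx deg 87.03 z [ 0.  0. -1.] F [-0.61  1.17  0.03] w 0.0442 q [-0.6   0.33  1.92  0.    0.89 -0.55]
```

View pics/scene22.png

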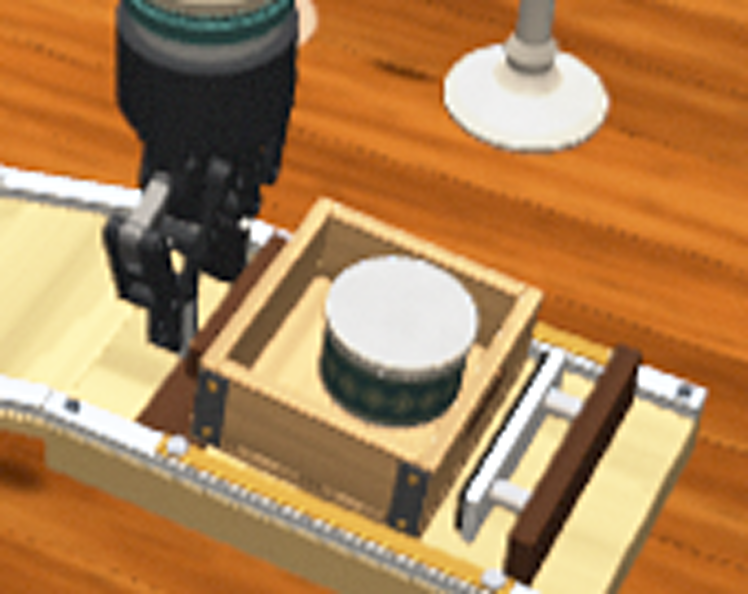

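Call:
move_arm(series=[[[-0.0001, -0.0015, 0, 0, 0, 0, 0.044], [-0.0001, -0.0015, 0, 0, 0, 0, 0.044]]])

```text
clock: 22.93
position: [0.446, -0.2269, 0.0658]
ee_rot: [-0.0, 0.725, 0.689, -0.0]
contact_force: [0.5, 0.8, -0.8]
width: 0.0441
```

Call:
move_arm(series=[[[-0.0001, -0.0015, 0, 0, 0, 0, 0.044], [-0.0001, -0.0015, 0, 0, 0, 0, 0.044]]])

```text
clock: 23.1
position: [0.4457, -0.2299, 0.0657]
ee_rot: [-0.0, 0.725, 0.689, -0.0]
contact_force: [0.4, 0.7, -0.7]
width: 0.0439
```

Call:
move_arm(series=[[[-0.0001, -0.001, 0, 0, 0, 0, 0.044], [-0.0001, -0.001, 0, 0, 0, 0, 0.044]]])

```text
clock: 23.27
position: [0.4456, -0.2319, 0.0658]
ee_rot: [-0.0, 0.725, 0.689, -0.0]
contact_force: [-0.0, 1.7, -0.9]
width: 0.0442
```

```bash
python3 -c "
from h import *
s,M=st()
S=snap('scene','23',(315,230,485,365),4.4)
"
```

```text
t 23.27 p [ 0.4456 -0.2319  0.0658] toolx deg 87.03 z [-0.  0. -1.] F [-0.    1.72 -0.88] w 0.0442 q [-0.62  0.34  1.91  0.    0.89 -0.57]
```

View pics/scene23.png

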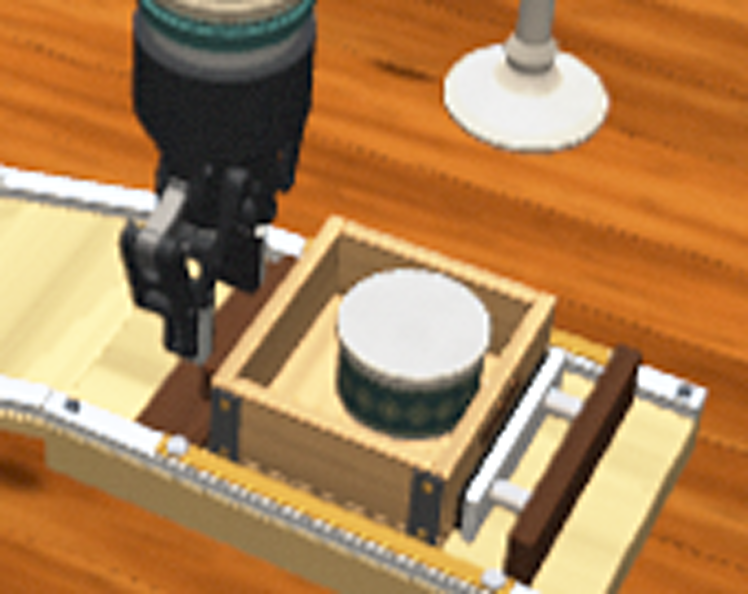

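Call:
move_arm(series=[[[0, 0.003, 0, 0, 0, 0, 0.044], [0, 0, -0.005, 0, 0, 0, 0.044], [0, 0, -0.005, 0, 0, 0, 0.044], [0, 0, -0.002, 0, 0, 0, 0.044], [0, -0.002, 0, 0, 0, 0, 0.044], [-0.0001, -0.002, 0, 0, 0, 0, 0.044]]])

```text
clock: 23.82
position: [0.4455, -0.2327, 0.0536]
ee_rot: [-0.0, 0.725, 0.689, 0.0]
contact_force: [1.1, 2.0, -1.6]
width: 0.0439
```

```bash
python3 -c "
from h import *
s,M=st()
"
```

```text
t 23.82 p [ 0.4455 -0.2327  0.0536] toolx deg 87.04 z [-0.001  0.001 -1.   ] F [ 1.1   1.97 -1.58] w 0.0439 q [-0.62  0.35  1.93  0.    0.86 -0.57]
```

Now I'll press in small steps, watching the force.

Call:
move_arm(series=[[[-0.0001, -0.001, 0, 0, 0, 0, 0.044], [-0.0001, -0.001, 0, 0, 0, 0, 0.044]]])

```text
clock: 23.98
position: [0.4453, -0.2342, 0.0537]
ee_rot: [-0.001, 0.725, 0.688, 0.001]
contact_force: [2.2, 4.6, -1.4]
width: 0.0441
```

Call:
move_arm(series=[[[-0.0001, -0.001, 0, 0, 0, 0, 0.044], [0, -0.001, 0, 0, 0, 0, 0.044]]])

```text
clock: 24.15
position: [0.4453, -0.2355, 0.0538]
ee_rot: [-0.001, 0.725, 0.688, 0.001]
contact_force: [2.3, 6.0, -1.8]
width: 0.0438
```

Call:
move_arm(series=[[[-0.0001, -0.001, 0, 0, 0, 0, 0.044]]])

```text
clock: 24.23
position: [0.4452, -0.2361, 0.0537]
ee_rot: [-0.001, 0.726, 0.688, 0.001]
contact_force: [3.4, 8.4, -1.4]
width: 0.0439
```

```bash
python3 -c "
from h import *
s,M=st()
S=snap('scene','24',(315,230,485,365),4.4)
S=snap('top','24',(330,240,490,370),5)
"
```

```text
t 24.23 p [ 0.4452 -0.2361  0.0537] toolx deg 86.97 z [-0.     0.004 -1.   ] F [ 3.36  8.37 -1.4 ] w 0.0439 q [-0.63  0.36  1.92  0.    0.86 -0.58]
```

View pics/scene24.png

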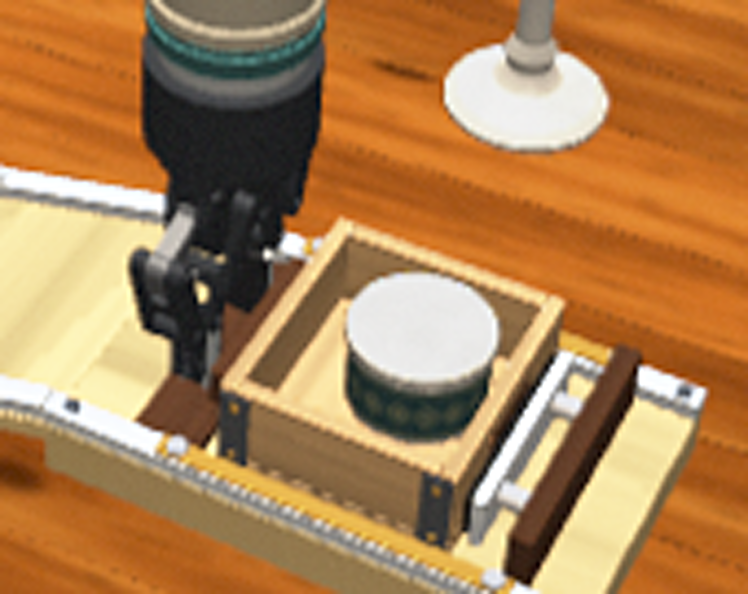

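View pics/top24.png

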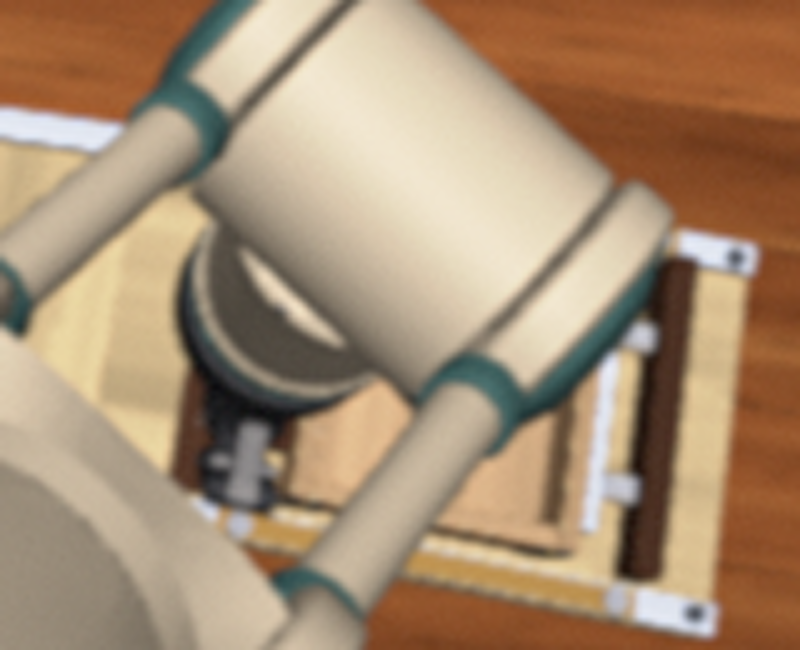

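Call:
move_arm(series=[[[0.0003, -0.001, 0, 0, 0, 0, 0.044], [0, 0, 0, 0, 0, 0, 0.044]]])

```text
clock: 24.5
position: [0.4452, -0.2366, 0.0537]
ee_rot: [-0.002, 0.726, 0.688, 0.001]
contact_force: [3.0, 8.7, -0.4]
width: 0.0435
```

Call:
move_arm(series=[[[0.0003, -0.001, 0, 0, 0, 0, 0.044], [0, 0, 0, 0, 0, 0, 0.044]]])

```text
clock: 24.67
position: [0.4453, -0.237, 0.0537]
ee_rot: [-0.002, 0.726, 0.688, 0.001]
contact_force: [1.4, 9.8, 0.7]
width: 0.044
```

Call:
move_arm(series=[[[0.0001, -0.001, 0, 0, 0, 0, 0.044], [0, -0.0005, 0, 0, 0, 0, 0.044], [0, 0, 0, 0, 0, 0, 0.044]]])

```text
clock: 24.92
position: [0.4452, -0.2377, 0.0537]
ee_rot: [-0.003, 0.726, 0.688, 0.002]
contact_force: [1.8, 11.4, 1.8]
width: 0.044
```

```bash
python3 -c "
from h import *
s,M=st(); print(np.linalg.norm(s['contact_force']))"
```

```text
t 24.92 p [ 0.4452 -0.2377  0.0537] toolx deg 86.94 z [-0.002  0.007 -1.   ] F [ 1.84 11.36  1.77] w 0.044 q [-0.63  0.36  1.92  0.01  0.87 -0.58]
11.642703589049297
```

Call:
move_arm(series=[[[0.0001, -0.0004, 0, 0, 0, 0, 0.044], [0, 0, 0, 0, 0, 0, 0.044], [0, 0, 0, 0, 0, 0, 0.044], [0, 0, 0, 0, 0, 0, 0.044], [0, 0, 0, 0, 0, 0, 0.044], [0, 0, 0, 0, 0, 0, 0.044], [0, 0, 0, 0, 0, 0, 0.044]]])

```text
clock: 25.5
position: [0.4452, -0.2379, 0.0537]
ee_rot: [-0.003, 0.726, 0.688, 0.002]
contact_force: [0.9, 11.4, 2.4]
width: 0.044
```

```bash
python3 -c "
from h import *
s,M=st(); print(np.linalg.norm(s['contact_force']))
S=snap('scene','25',(315,230,485,365),4.4)"
```

```text
t 25.5 p [ 0.4452 -0.2379  0.0537] toolx deg 86.94 z [-0.002  0.007 -1.   ] F [ 0.89 11.44  2.4 ] w 0.044 q [-0.63  0.36  1.92  0.01  0.87 -0.58]
11.726528349237643
```

View pics/scene25.png

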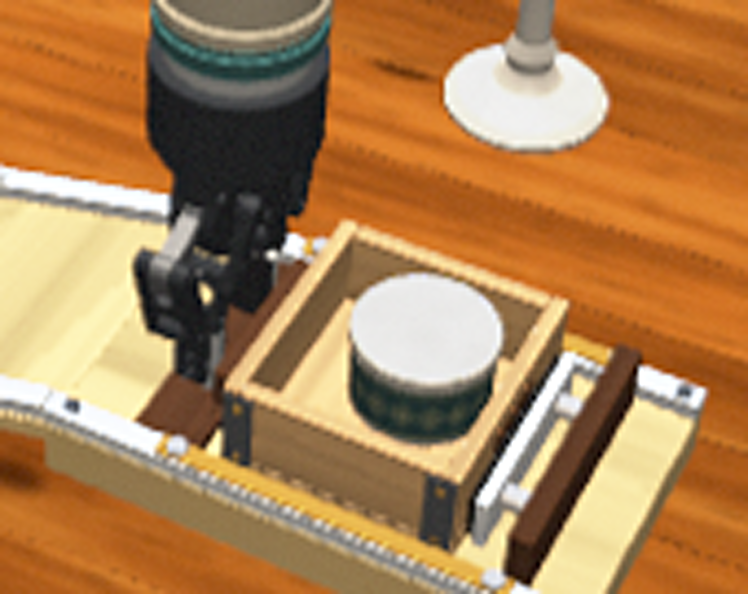

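Call:
move_arm(series=[[[0, 0.001, 0, 0, 0, 0, 0.044], [0, 0.001, 0, 0, 0, 0, 0.044], [0, 0.001, 0, 0, 0, 0, 0.044], [0, 0.001, 0, 0, 0, 0, 0.044], [0, 0.001, 0, 0, 0, 0, 0.044], [0, 0.001, 0, 0, 0, 0, 0.044], [0, 0.001, 0, 0, 0, 0, 0.044], [0, 0.001, 0, 0, 0, 0, 0.044], [0, 0.001, 0, 0, 0, 0, 0.044], [0, 0.001, 0, 0, 0, 0, 0.044], [0, 0.002, 0, 0, 0, 0, 0.044], [0, 0.003, 0, 0, 0, 0, 0.044], [0, 0.005, 0, 0, 0, 0, 0.044], [0, 0.005, 0, 0, 0, 0, 0.044]]])

```text
clock: 26.72
position: [0.4461, -0.2166, 0.0541]
ee_rot: [0.0, 0.725, 0.688, 0.0]
contact_force: [0.3, 0.8, -0.4]
width: 0.0441
```

Call:
move_arm(series=[[[0, 0.015, 0.005, 0, 0, 0, 0.044], [0, 0.02, 0.01, 0, 0, 0, 0.044], [0, 0.02, 0.02, 0, 0, 0, 0.044], [-0.01, 0.02, 0.025, 0, 0, 0, 0.044], [-0.015, 0.025, 0.03, 0, 0, 0, 0.044], [-0.015, 0.025, 0.03, 0, 0, 0, 0.044], [-0.015, 0.025, 0.02, 0, 0, 0, 0.044], [-0.02, 0.025, 0, 0, 0, 0, 0.044], [-0.02, 0.025, 0, 0, 0, 0, 0.044], [-0.02, 0.03, 0, 0, 0, 0, 0.044], [0, 0.03, 0, 0, 0, 0, 0.044], [0, 0, 0, 0, 0, 0, 0.044]]])

```text
clock: 27.72
position: [0.3289, 0.0474, 0.1938]
ee_rot: [-0.001, 0.723, 0.691, 0.001]
contact_force: [-0.3, -0.1, -0.5]
width: 0.0441
```

```bash
python3 -c "
from h import *
s,M=st()
S=snap('scene','26',(345,240,485,390),4)
S=snap('top','26',(350,240,490,370),5)
snap('scene','26f');snap('top','26f')"
```

```text
t 27.72 p [0.3289 0.0474 0.1938] toolx deg 87.34 z [ 0.     0.003 -1.   ] F [-0.3  -0.15 -0.52] w 0.0441 q [-0.07 -0.06  2.03  0.    1.18 -0.03]
```

View pics/scene26.png

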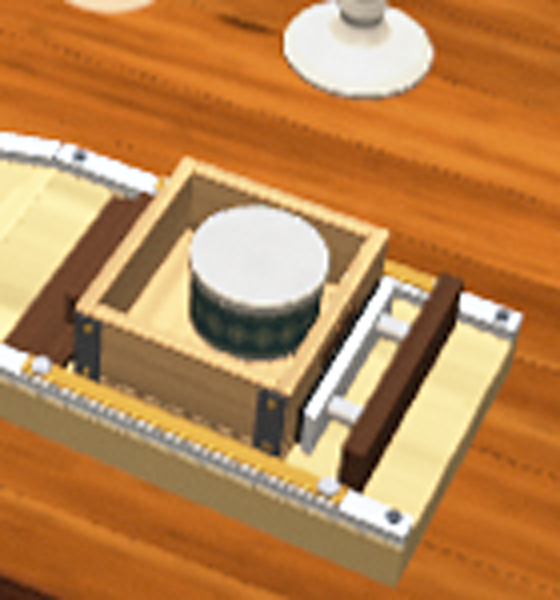

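View pics/top26.png

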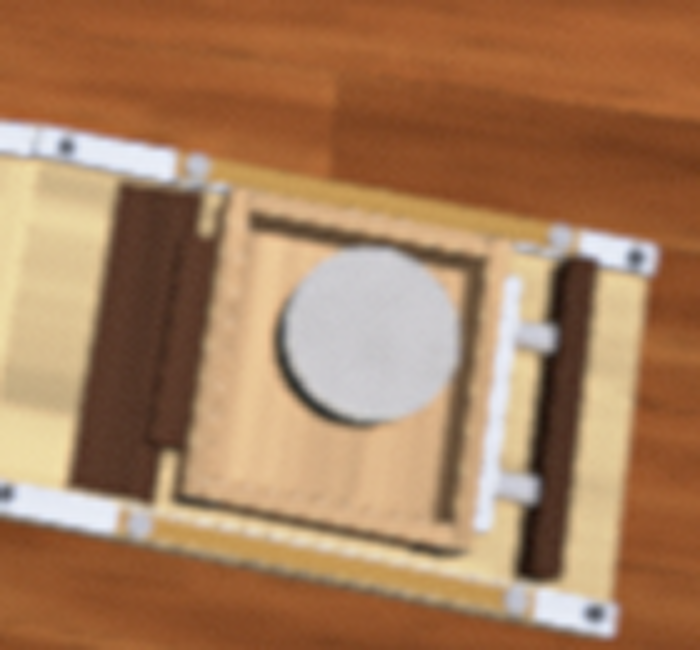

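View pics/scene26f.png

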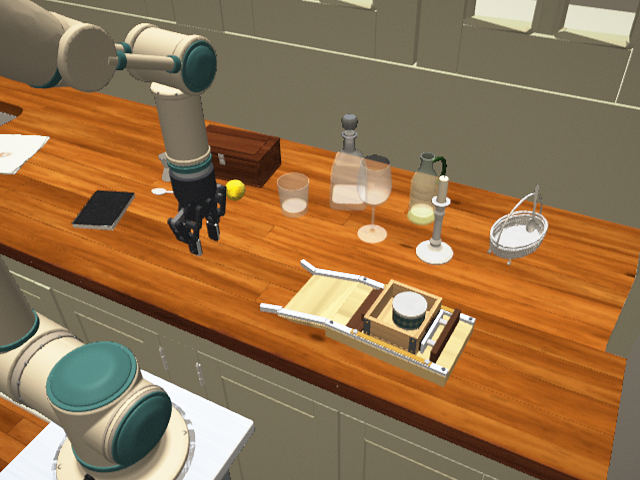

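Run:
```python
from h import *
T=manip.get_image("top");S=manip.get_image("scene")
f=lambda u,v:(350+u/5,240+v/5); g=lambda u,v:(345+u/4,240+v/4)
tp=[f(*q) for q in [(235,190),(510,245),(465,550),(183,497)]]; sp=[g(*q) for q in [(190,159),(387,234),(280,391),(78,310)]]
for a,b in zip(tp,sp): print(tri([T,S],[a,b]).round(4))
L=np.array([(-55,60),(55,60),(55,-60),(-55,-60)])/1e3
th0=np.radians(-93.2);u=np.array([np.cos(th0),np.sin(th0)]);n=np.array([-u[1],u[0]])
for im,p,m,le in((T,tp,(.4641,-.0283),[f(200,190),f(155,500)]),(S,sp,(.465,-.0288),None)):
    o,th,R,r=fit2(L,[ray(im,q,.078) for q in p]); d=o-np.array(m); print(o,np.degrees(th),np.abs(r).max(),'stand x',d@u-.04,'y',d@n)
    if le: print('lip back',[(ray(im,q,.036)[:2]-m)@u-.04 for q in le])
c=ray(T,f(371,333),.08); print('tin',c)
```

```text
[ 0.5105 -0.264   0.0806]
[ 0.5038 -0.3704  0.0809]
[ 0.386  -0.3609  0.0821]
[ 0.3913 -0.2566  0.0803]
[ 0.44792542 -0.31292073] -93.35020595417359 0.002048024812735305 stand x 0.24507982468288522 y -0.0002613979969878184
lip back [np.float64(0.18278861913836086), np.float64(0.18526670153426317)]
[ 0.4512168  -0.31266735] -93.8431336787408 0.003925129920002046 stand x 0.2441941315325751 y 0.0020841937235894625
tin [ 0.46213819 -0.32001317  0.08      ]
```

```bash
python3 -c "
from h import *
print(manip.sign_off())"
```

```text
the job is handed in; nothing more can be done
None
```

The crate is seated behind the lip with the tin standing in it. I handed the job in at about 28 s of the 72 s allowed; `sign_off` gave no verdict.

**What I did:** I nudged the crate sideways to line it up. Then I pushed it on its rear rail with two fingers into the mouth, up the ramp and over the lip, and the trailing edge dropped behind the lip. I pressed it against the buffer in 0.4–1 mm steps and held about 11.7 N for roughly half a second. I then backed off slowly and moved the arm clear.

**Last checks:**

| Check | Reading | Required |
|---|---|---|
| Crate position along the stand, x | about 0.245 m | 0.208 to 0.262 m |
| Crate offset from the middle line, y | 0 to 2 mm | within 10 mm |
| Rim corner heights | 80.3–82.1 mm against 78 mm expected; level as far as the pictures can show | level within 0.025 rad |
| Crate rear wall, relative to the lip's back | about 5 mm behind | wholly behind |
| Tin | standing, about 16 mm from the crate's centre | under 35 mm |
| Force on the crate (readings between moves) | highest about 12 N | 22 N at most |

- **Bystanders:** The glasses and candlestick look unmoved in the final picture; I did not re-measure them.
- **Cameras:** The two cameras disagreed by 2–5 mm throughout, and the roughly 2 mm excess in rim height is in line with that. The pictures cannot prove the tilt to 0.025 rad.
- **Force peaks:** I read force only at the end of each call, so a brief peak inside a move would not show.

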